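# Take an eyepiece out of the microscope and close its tube with the dust plug

### The arm

A 6-joint arm with a two-finger parallel gripper is mounted at the origin on the work surface. World frame = base frame: x ahead of the robot, y to its left, z up, the work surface at z = 0. Lengths are in m, angles in rad, forces in N, time in s.
With the tool pointing down it reaches from about 0.325 to 0.85 m from the base axis. Payload 4.4 kg.
Tool frame: the origin (TCP) lies midway between the tips of the shut fingers; the grasp point (between the pads) lies bot.hold_point_z behind it (bot.hold_point_z is the distance from the TCP to the grasp point, in m); x points along the fingers, z is the direction in which the jaws open and shut, and the axes are right-handed (so a half turn about x gives the same grasp; the last joint's range is limited). The gripper opens to 94 mm and grips with 3 to 60 N. Pads are 16 mm wide; open, the fingers measure 119 mm over their backs; the gripper's body (75 mm by 177 mm) begins 78 mm behind the grasp point.
Start: joints at [-1.438, 0.207, 1.542, -0, 1.393, -0.15], TCP at [0.161, -0.552, 0.205] pointing down, gripper open.
Joint ranges: [-2.73, 2.73], [-0.86, 2.22], [0.23, 2.46], [-1.11, 4.25], [0.08, 2.63], [-2.82, 2.82]. Speed limits (rad/s): [2.79, 2.79, 3.14, 3.14, 3.14, 3.14].

### API

Orientations are given as a unit quaternion [w, x, y, z].
In Python, from plant import bot, viewer gives the robot as it stands.
- The arm moves only by the tool arm_command, never from a script. Its argument "commands" is a list of rows, each a list of 7 numbers: the gripper's target within -1 to 1 (shut at 1, half-way at 0, fully open at -1), then the shift along the tool's x, y, z in mm, then the turn, a rotation vector about the tool's x, y, z in degrees. A call has exactly 5 rows; each row shifts and turns the commanded pose from where the row before left it, along the tool's axes as they then stand; what a row does not reach is not made up. A row lasts 1/8 s, in which the tool goes at most 62.5 mm and 10.7 degrees, less where a joint would pass 70% of its speed; a pose out of reach is approached as far as the arm can. A call with a gripper value outside its range is refused whole. The fingers move at their own pace and stop on an object; "newtons" is the grip in N (left out, the last holds). Time passes only in rows, so rows that do not move let the fingers close, or fill a call up. It gives the time, the measured TCP pose, the force and the opening at its end, in the units of the state.
- bot.read_state(): the state, without advancing time (a new reading comes with each control period).
- viewer.capture(name): name is "side" or "top"; returns the picture (400x640x3 uint8, red, green, blue); there is no depth.
- viewer.camera_model(name): a dict with "fx", "fy", "cx", "cy" (pixels), "k1" (the pictures are not rectified: a ray, as slopes to the right and down, at radius r is drawn at 1 + k1 r^2 times it, then the intrinsics apply), "world_to_cam" (4x4, takes a point from world to camera coordinates). Camera axes: x right, y down, z forward; pixel columns grow to the right and rows downward; lengths in m; the calibration is good to about 2 mm. A picture is of the moment at which its call begins. camera_model takes no time and is no camera call.
- bot.close_job(): hands the job in, once; it reports no verdict.
The state is a dict: "clock": time; "qpos": joint angles; "qd": joint speeds; "joint_torque": joint torques, N m; "eef_pos": TCP position; "tool_rot": TCP orientation; "contact_force": force on the tool from outside, world axes, zero at the start; "torque": the same for the moment, N m; "gripper_width": finger opening in m.
Only numpy, scipy, OpenCV 4.12 (cv2) and the standard library are available. Lean on these libraries where they do the work, as an engineer would, in place of code of your own. Each camera call takes 0.05 s, during which the arm holds its last target.

### The job

The microscope's right eyepiece is going off to be cleaned. Draw it out of its slanting tube and stand it gently in the empty well of the wooden block, fully home, and close the open tube with the dust plug that fits it, pressed fully home against its springs but not forced. Leave everything else on the table where it stands.

Things in the scene. Friction and masses are not known exactly. Their poses are not given: they have to be found in the camera images.
- microscope: fixed cream microscope about 360 mm tall, its user's side turned towards the robot and somewhat to the robot's right. Origin: under its base; x away from the user, y to the user's left. Its head carries two slanting eyepiece tubes side by side, axes 70 mm apart; the left one (+y) keeps its fixed eyepiece, 38 mm wide, standing 34 mm out of it. A small camera stands on the head
- right_tube: the right tube (-y side), fixed, outside 40 mm wide, leaning 40 degrees from vertical towards the user. Origin: centre of its mouth, 297 mm above the table. z: its axis, out of the mouth (up and towards the user); x: square to z in the upright plane of the lean, up and away from the user; y: level, to the user's left. Round bore 30.5 mm wide, 38 mm deep
- springs (a point): centre of the ring of three small spring balls in the right tube's bore, on its axis 6 mm below the mouth. They stand in to a 27.3 mm circle, yield outwards, and press with about 3 N each on what is inserted, so drawing out or pressing in takes 3 to 9 N along the axis
- eyepiece: right eyepiece, loose, about 90 g, in the right tube at the start. Below: metal barrel 28.5 mm wide, 24 mm long, its last 3 mm tapering to 25 mm; above: black head 38 mm wide (eyecup 39), 34 mm tall, to grip across. Origin: centre of the head's underside (shoulder), which rests on the tube's mouth; z: along the axis from barrel to eye end
- plug: dust plug for the eyepiece tube, loose, black, about 25 g, the smaller of two, standing upright on its narrow end. From below: taper 20 mm long, 25 mm wide at its end, 28.8 at the flange; flange 38.6 mm wide, 3 thick; round knob 22 mm wide, 20 tall. Origin: centre of the flange's underside, 20 mm up at the start; z: taper to knob. The balls meet it 2 to 5 mm before the flange lies on the mouth
- port_plug: a larger plug for another port, same shape, flange 51 mm wide, taper 41 mm wide and 24 mm long, does not fit the tube; leave it. Origin: centre of the flange's underside, 24 mm above the table
- block: wooden block fixed on the table, 62 x 145 x 36 mm (its own x, y, z), with two round wells 32 mm wide and 27 mm deep in its top, at y = -36 and +36 mm. Origin: centre of its underside
- well (a point): centre of the mouth of the empty well, in the block's top face, 36 mm above the table
- telescope: a slim spare ocular standing in the block's other well, flange 35 mm and body 27 mm wide, 46 mm tall above the block; leave it. Origin: centre of its shoulder, at the block's top
- oil_bottle: small brown dropper bottle, 28 mm wide, 68 mm tall; leave it. Origin: centre of its foot
- coplin_jar: glass staining jar with white lid, 66 mm wide at the foot, 94 mm tall; leave it. Origin: centre of its foot
- blower: grey-black rubber air blower standing on its end, 60 mm wide, 100 mm tall; leave it. Origin: centre of its foot
Things that resemble listed ones, but are neither listed nor needed, are in the scene too. Leave any pink or yellow look-alike of the plug alone. What is shaped like the eyepiece but yellow is not meant.

How it is judged:
At the end, for the whole second after the job is handed in: small plug in the right tube: flange underside within 2 mm of the mouth's centre, axis within 0.04 rad of the tube's; eyepiece upright (0.07 rad) in the empty well: shoulder within 4 mm of the well mouth's centre; both at rest (distance between plug and right_tube below 0.002 m and angle between the z axis of plug and the z axis of right_tube, either way round below 0.04 rad and distance between eyepiece and well below 0.004 m and angle between eyepiece's own z axis and vertical below 0.07 rad and linear speed of each of eyepiece, plug below 0.01 m/s); the robot touches nothing.
It fails at once if the plug is forced: more than 60 N between plug and tube (contact force between plug and right_tube above 60 N).
It fails at once if the eyepiece is set down hard: more than 60 N between eyepiece and block (contact force between eyepiece and block above 60 N).
It fails at once if a bystander is moved by more than 30 mm (distance of any of port_plug, telescope, oil_bottle, coplin_jar, blower from where it was at the start of the episode above 0.03 m).
It also fails if it takes over 58 s, if anything falls off the work surface, if the arm or the gripper's body presses on something with over 40 N, if the wrist force passes 120 N, or if a joint passes its speed limit or range.

## Working session

There is one attempt and no reset: what is moved stays moved. The work goes in short steps, Python scripts to look and compute and a tool call to move; the robot and the scene stay as the last step left them, time stands still between calls to the robot, and variables do not carry over. Pictures are saved under pics/ and viewed, and the job is handed in when it is done.

Besides the shell and the picture viewer there is one more tool, called after "Request:" by a JSON object that holds its "op" and its "data". arm_command: Moves the arm, as the interface text tells. Its arguments: {"type":"object","properties":{"commands":{"type":"array"},"newtons":{"type":"number"}},"required":["commands"]}

```bash
ls; mkdir -p pics; python3 - <<'E'
from plant import bot, viewer
import cv2
for n in("side","top"):
    im=viewer.capture(n); cv2.imwrite(f"pics/{n}0.png",im[:,:,::-1]); print(n,viewer.camera_model(n))
print(bot.read_state(), bot.hold_point_z)
E
```

```text
pics
side {'fx': 447.26188494079565, 'fy': 447.26188494079565, 'cx': 323.5422802054409, 'cy': 208.3474353346592, 'k1': -0.034082560000251935, 'world_to_cam': array([[ 0.95026913, -0.31123897,  0.01090299, -0.55415305],
       [-0.14000638, -0.45821319, -0.87774648,  0.22851815],
       [ 0.27818481,  0.8325689 , -0.47900129,  0.90926784],
       [ 0.        ,  0.        ,  0.        ,  1.        ]])}
top {'fx': 425.59420868445716, 'fy': 425.59420868445716, 'cx': 318.12487020156965, 'cy': 208.88102677451735, 'k1': -0.10898809270638253, 'world_to_cam': array([[-0.00165888, -0.99999042,  0.00404979, -0.05283542],
       [-0.99059504,  0.00108918, -0.13682209,  0.61867286],
       [ 0.13681637, -0.00423868, -0.99058736,  0.97315645],
       [ 0.        ,  0.        ,  0.        ,  1.        ]])}
{'clock': 0.1, 'qpos': array([-1.43752414e+00,  2.07341413e-01,  1.54279850e+00,  1.15213337e-05,
        1.39349688e+00, -1.50519237e-01]), 'qd': array([-0.00054391, -0.00216741, -0.00309882, -0.00029013,  0.00041744,
       -0.00021468]), 'joint_torque': array([-1.12879854e-03, -3.71869326e+01, -2.82294291e+01,  6.99623628e-02,
        3.12169769e-02, -5.07377649e-05]), 'eef_pos': array([ 0.16088335, -0.55127875,  0.20440913]), 'tool_rot': array([ 0.56518038,  0.42478342,  0.56618788, -0.42374695]), 'contact_force': array([-0.15772156,  0.1525216 ,  0.35388774]), 'torque': array([-0.01107664, -0.04549395, -0.04880598]), 'gripper_width': 0.09447680553848549} 0.0188
```

View pics/side0.png

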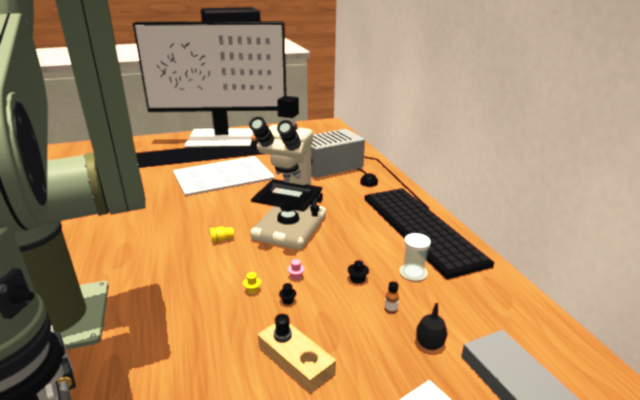

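View pics/top0.png

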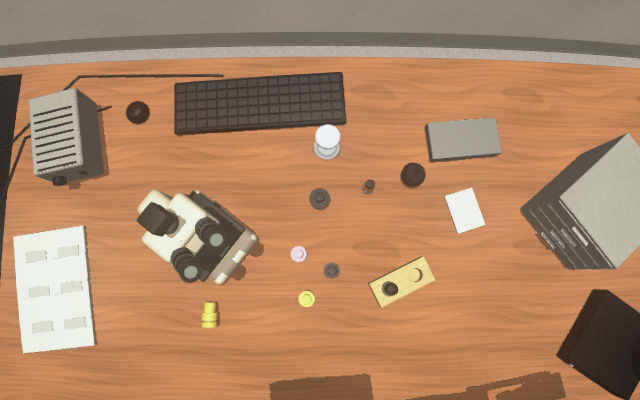

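```bash
cat > h.py <<'E'
import numpy as np, cv2
from plant import bot, viewer
def cm(n): return viewer.camera_model(n)
def ray(n,u,v):
    c=cm(n); K=np.array([[c['fx'],0,c['cx']],[0,c['fy'],c['cy']],[0,0,1.]])
    p=cv2.undistortPoints(np.array([[[u,v]]],float),K,np.array([c['k1'],0,0,0,0.]))[0,0]
    T=c['world_to_cam'];R=T[:3,:3];o=-R.T@T[:3,3];d=R.T@np.array([p[0],p[1],1]);return o,d/np.linalg.norm(d)
def onz(n,u,v,z):
    o,d=ray(n,u,v);return o+d*(z-o[2])/d[2]
def tri(p,q):
    o1,d1=ray('side',*p);o2,d2=ray('top',*q)
    s=np.linalg.lstsq(np.stack([d1,-d2],1),o2-o1,rcond=None)[0]
    a=o1+s[0]*d1;b=o2+s[1]*d2;return (a+b)/2,np.linalg.norm(a-b)
def proj(n,P):
    c=cm(n);T=c['world_to_cam'];p=T[:3,:3]@np.asarray(P,float)+T[:3,3];x=p[:2]/p[2];x=x*(1+c['k1']*(x@x))
    return np.array([c['fx']*x[0]+c['cx'],c['fy']*x[1]+c['cy']])
E
python3 - <<'E'
import cv2,numpy as np
s=cv2.imread('pics/side0.png');t=cv2.imread('pics/top0.png')
def crop(im,u,v,w,h,k): return cv2.resize(im[v:v+h,u:u+w],None,fx=k,fy=k,interpolation=cv2.INTER_CUBIC)
cv2.imwrite('pics/a.png',np.hstack([crop(s,240,90,80,120,5),crop(t,140,180,80,120,5)]))
cv2.imwrite('pics/a2.png',crop(t,160,210,80,80,7))
cv2.imwrite('pics/b.png',crop(s,230,250,160,140,4))
cv2.imwrite('pics/c.png',crop(t,280,180,160,130,5))
E
```

```text
(no output)
```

View pics/a.png

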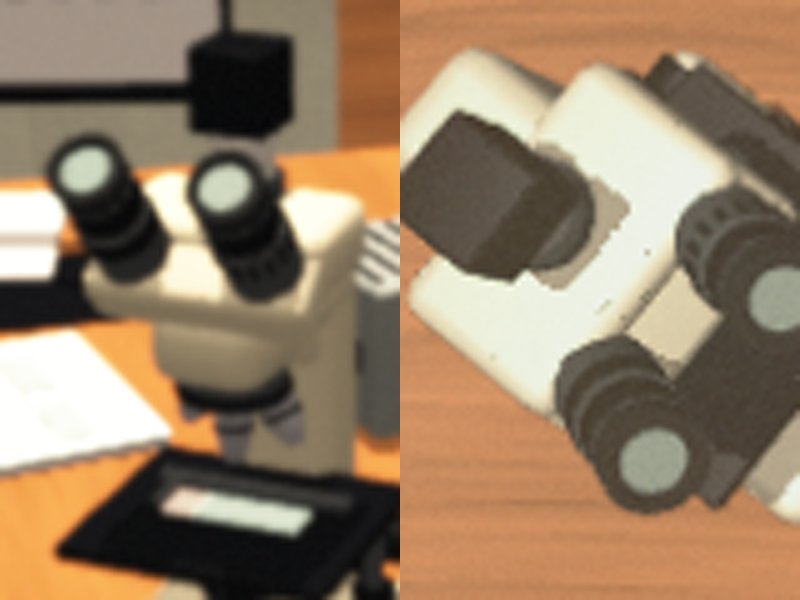

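View pics/a2.png

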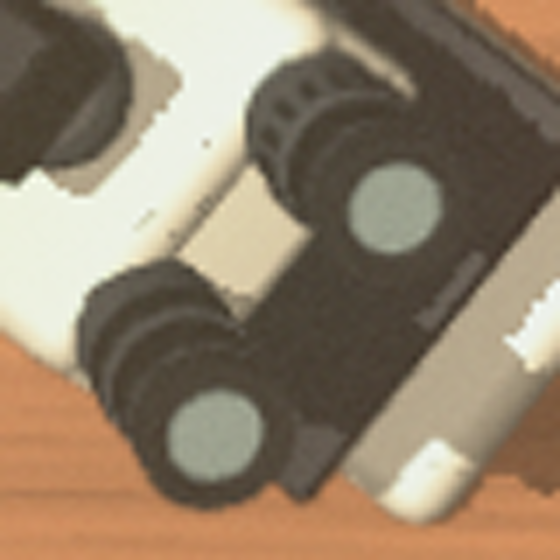

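View pics/b.png

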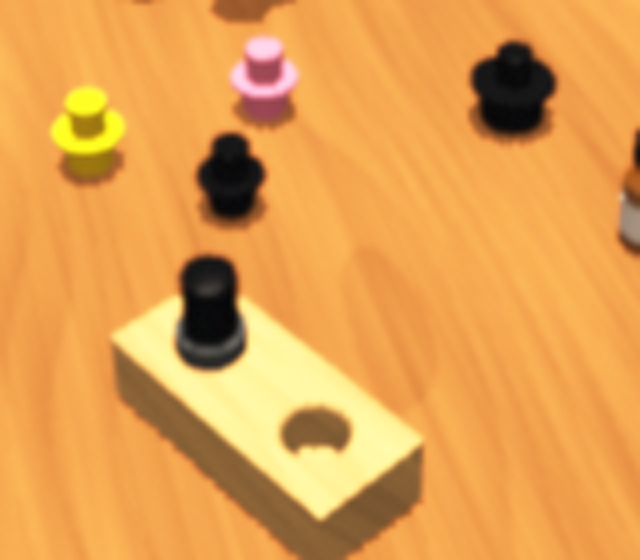

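View pics/c.png

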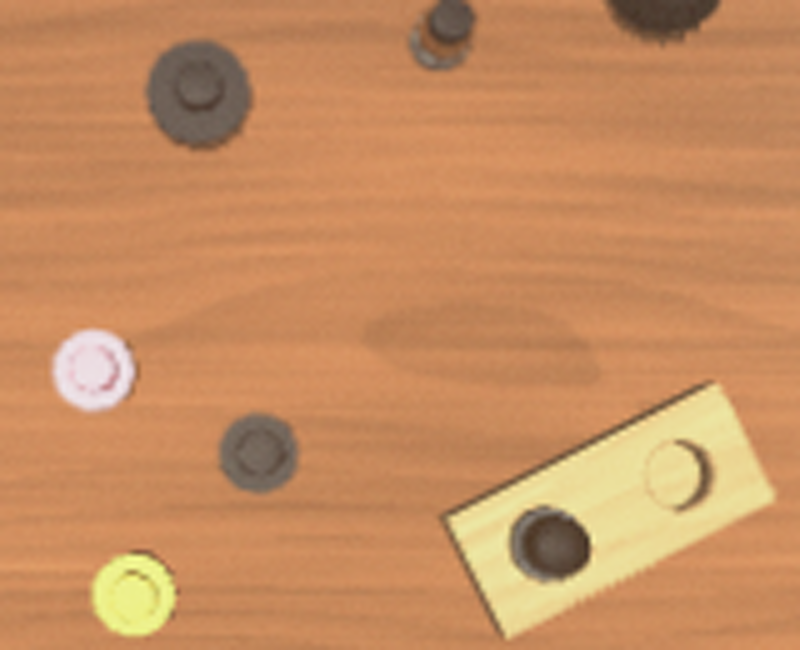

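```bash
cat > meas.py <<'E'
from h import *
s=cv2.imread('pics/side0.png');t=cv2.imread('pics/top0.png')
def blob(im,box,lo,hi,hsv=False,inv=False):
    u,v,w,h=box;c=im[v:v+h,u:u+w]
    if hsv:c=cv2.cvtColor(c,cv2.COLOR_BGR2HSV)
    m=cv2.inRange(c,np.array(lo),np.array(hi))
    n,l,st,ce=cv2.connectedComponentsWithStats(m)
    i=1+np.argmax(st[1:,4]);return ce[i]+[u,v],st[i],(l==i)
# lenses
def lens(im,box):
    return blob(im,box,(100,120,110),(255,255,255))
R_t=lens(t,(203,226,24,26));L_t=lens(t,(180,258,22,26));R_s=lens(s,(276,118,18,18));L_s=lens(s,(247,114,18,18))
for x in(R_t,L_t,R_s,L_s):print(x[0],x[1])
R,e=tri(R_s[0],R_t[0]);L,e2=tri(L_s[0],L_t[0]);print('R',R,e,'L',L,e2,np.linalg.norm(R-L))
# plug
g=cv2.cvtColor(t,cv2.COLOR_BGR2HSV)
p=blob(t,(318,256,28,30),(0,0,0),(255,100,255),True);print('plug top',p[0],p[1],onz('top',*p[0],.0215))
print(proj('side',np.append(onz('top',*p[0],.0215)[:2],.0215)))
# well
b=blob(t,(360,250,90,65),(0,0,150),(120,255,255));cv2.imwrite('pics/m.png',cv2.resize(b[2].astype(np.uint8)*255,None,fx=5,fy=5))
print(b[1])
E
python3 meas.py; python3 - <<'E'
import cv2
t=cv2.imread('pics/top0.png');s=cv2.imread('pics/side0.png')
for p in[(216,239),(332,270),(338,270),(345,270),(400,270),(415,275),(421,275),(410,275)]:print(p,t[p[1],p[0]])
E
```

```text
[215.90551181 239.39370079] [  7   8  13  12 127]
[190.23846154 271.65384615] [  4   8  13  13 130]
[284.39189189 127.09459459] [ 4  5 10  9 74]
[253.38888889 116.34722222] [ 0  0 18 12 72]
R [0.52732733 0.1236105  0.32011545] 0.00021664526639590746 L [0.46864994 0.16194667 0.3386835 ] 0.007141281149322147 0.07250841691209275
plug top [331.18421053 270.14736842] [  6   7  15  16 190] [ 0.47334334 -0.08481456  0.0215    ]
[287.38765011 293.12594062]
[   0    0   90   65 4178]
(216, 239) [141 161 156]
(332, 270) [ 92 103 119]
(338, 270) [ 94 104 119]
(345, 270) [ 91 137 200]
(400, 270) [145 214 235]
(415, 275) [158 224 236]
(421, 275) [ 69  98 124]
(410, 275) [152 219 236]
```

View pics/m.png

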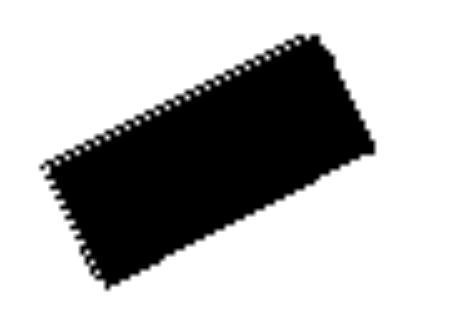

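```bash
cat > meas2.py <<'E'
from meas import *
print('---')
L_s=blob(s,(251,118,14,14),(85,100,95),(255,255,255));print(L_s[0],L_s[1])
L,e2=tri(L_s[0],L_t[0]);print('L',L,e2,np.linalg.norm(R-L))
for z in(.318,.320,.323):
    a=onz('top',*R_t[0],z);b=onz('top',*L_t[0],z);d=b-a;print(z,a,b,np.linalg.norm(d),np.degrees(np.arctan2(d[1],d[0])))
# block top face
c=t[250:315,360:450].astype(int);m=((c[:,:,1]>175)).astype(np.uint8)
m=cv2.morphologyEx(m,cv2.MORPH_OPEN,np.ones((3,3)))
n,l,st,ce=cv2.connectedComponentsWithStats(m);i=1+np.argmax(st[1:,4]);m=(l==i).astype(np.uint8)
k=cv2.findContours(m,cv2.RETR_EXTERNAL,cv2.CHAIN_APPROX_NONE)[0][0].reshape(-1,2)+[360,250]
W=np.array([onz('top',*q,.036)[:2] for q in k.astype(float)],np.float32)
r=cv2.minAreaRect(W*1000);print('block',r)
box=cv2.boxPoints(r)/1000;print(box)
cv2.imwrite('pics/m.png',cv2.resize(m*255,None,fx=5,fy=5))
ce_=np.array(r[0])/1000
e=box[1]-box[0];f=box[2]-box[1];ax=e if np.linalg.norm(e)>np.linalg.norm(f) else f;ax/=np.linalg.norm(ax)
if ax[1]>0: ax=-ax
w=ce_+.036*ax;print('well',w,'tele',ce_-.036*ax,'px',proj('top',[*w,.036]),proj('side',[*w,.036]),'yaw',np.degrees(np.arctan2(ax[1],ax[0])))
E
python3 meas2.py
```

```text
[215.90551181 239.39370079] [  7   8  13  12 127]
[190.23846154 271.65384615] [  4   8  13  13 130]
[284.39189189 127.09459459] [ 4  5 10  9 74]
[253.38888889 116.34722222] [ 0  0 18 12 72]
R [0.52732733 0.1236105  0.32011545] 0.00021664526639590746 L [0.46864994 0.16194667 0.3386835 ] 0.007141281149322147 0.07250841691209275
plug top [331.18421053 270.14736842] [  6   7  15  16 190] [ 0.47334334 -0.08481456  0.0215    ]
[287.38765011 293.12594062]
[   0    0   90   65 4178]
---
[256.47435897 123.61538462] [ 1  1 10 10 78]
L [0.47191453 0.16682042 0.31991516] 9.55742127326005e-05 0.0702688761525647
0.318 [0.52757176 0.12408862 0.318     ] [0.47194129 0.16737863 0.318     ] 0.07048952858499956 142.11098333402222
0.32 [0.52744054 0.12361391 0.32      ] [0.47196231 0.16678546 0.32      ] 0.0702966334549641 142.11098333402225
0.323 [0.52724373 0.12290185 0.323     ] [0.47199384 0.1658957  0.323     ] 0.07000729075991094 142.11098333402217
block ((445.94830322265625, -252.9621124267578), (61.7000732421875, 145.82257080078125), 25.7919979095459)
[[ 0.3864475  -0.2007373 ]
 [ 0.44989565 -0.33203292]
 [ 0.5054491  -0.30518693]
 [ 0.44200096 -0.17389129]]
well [ 0.46161209 -0.28537577] tele [ 0.43028451 -0.22054845] px [415.80806874 274.6577076 ] [308.58335925 358.05390329] yaw -64.20799
```

View pics/m.png

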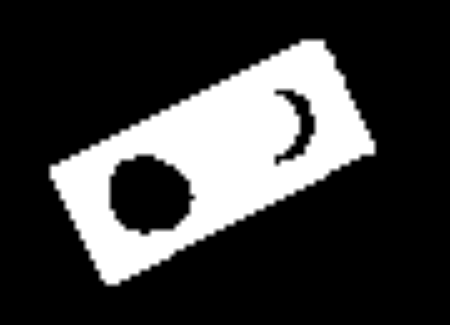

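```bash
cat >> h.py <<'E'
from scipy.spatial.transform import Rotation as Ro
def T_of(R,p):
    T=np.eye(4);T[:3,:3]=R;T[:3,3]=p;return T
def cur():
    s=bot.read_state();q=s['tool_rot'];return T_of(Ro.from_quat([q[1],q[2],q[3],q[0]]).as_matrix(),s['eef_pos'])
YAW=np.radians(142.11)
YT=np.array([np.cos(YAW),np.sin(YAW),0]);XM=np.array([np.sin(YAW),-np.cos(YAW),0])
a40=np.radians(40);ZT=-np.sin(a40)*XM+np.cos(a40)*np.array([0,0,1]);XT=np.cos(a40)*XM+np.sin(a40)*np.array([0,0,1])
MOUTH=np.array([.5392,.1388,.297])
def tubeR(sgn=1):
    x=-ZT;z=sgn*YT;return np.stack([x,np.cross(z,x),z],1)
def downR(ang):  # jaw axis at azimuth ang deg
    x=np.array([0,0,-1.]);a=np.radians(ang);z=np.array([np.cos(a),np.sin(a),0]);return np.stack([x,np.cross(z,x),z],1)
def rows(T0,T1,n):
    """straight: translation in world straight, rotation even; rows tool-frame"""
    rv=Ro.from_matrix(T0[:3,:3].T@T1[:3,:3]).as_rotvec();T=T0.copy();out=[]
    d=(T1[:3,3]-T0[:3,3])/n
    for i in range(n):
        sh=T[:3,:3].T@(T0[:3,3]+d*(i+1)-T[:3,3])*1000
        r=np.round(np.r_[sh,np.degrees(rv)/n],1);out.append(r)
        T=T@T_of(Ro.from_rotvec(np.radians(r[3:])).as_matrix(),[0,0,0]) if False else T_of(T[:3,:3]@Ro.from_rotvec(np.radians(r[3:])).as_matrix(),T[:3,3]+T[:3,:3]@r[:3]/1000)
    for r in out: print(r.tolist())
    print('end err mm',((T[:3,3]-T1[:3,3])*1000).round(2),'|step|',np.linalg.norm(d)*1000, 'turn',np.degrees(np.linalg.norm(rv))/n)
    return T
E
python3 - <<'E'
from h import *
T=cur();print(T.round(3));print(ZT,XT)
for s in(1,-1):
    rv=Ro.from_matrix(T[:3,:3].T@tubeR(s)).as_rotvec(degrees=True);print(s,rv,np.linalg.norm(rv))
a=rows(T,T_of(T[:3,:3],[.30,-.42,.40]),5)
E
```

```text
[[-0.     0.96   0.28   0.161]
 [ 0.002  0.28  -0.96  -0.551]
 [-1.     0.    -0.002  0.204]
 [ 0.     0.     0.     1.   ]]
[-0.39476638 -0.50728238  0.76604444] [0.47046426 0.6045556  0.64278761]
1 [136.71932155  49.68661164 -15.96278933] 146.34118662844867
-1 [-34.3983619   12.40470099  38.61152007] 53.178693009431655
[-39.1, 34.1, -17.5, 0.0, 0.0, 0.0]
[-39.0, 34.0, -17.5, 0.0, 0.0, 0.0]
[-39.1, 34.1, -17.5, 0.0, 0.0, 0.0]
[-39.1, 34.1, -17.5, 0.0, 0.0, 0.0]
[-39.1, 34.1, -17.5, 0.0, 0.0, 0.0]
end err mm [0.02 0.04 0.04] |step| 54.71502091807033 turn 0.0
```

Request:
{"op": "arm_command", "data": {"commands": [[-0.2,-39,34,-17.5,0,0,0],[-0.2,-39,34,-17.5,0,0,0],[-0.2,-39,34,-17.5,0,0,0],[-0.2,-39,34,-17.5,0,0,0],[-0.2,-39,34,-17.5,0,0,0]], "newtons": 20}}

```text
clock: 0.72
eef_pos: [0.3003, -0.4191, 0.4012]
tool_rot: [0.565, 0.424, 0.566, -0.424]
contact_force: [0.3, -1.0, -0.4]
gripper_width: 0.0567
```

```bash
python3 - <<'E'
from h import *
T=cur();print(T[:3,3],bot.read_state()['gripper_width'])
T0=T.copy()
rows(T,T_of(tubeR(-1),MOUTH+.13*ZT),10)
E
```

```text
[ 0.30032127 -0.4191499   0.40117042] 0.056685561958084024
[0.5, 31.8, -42.0, -3.4, 1.2, 3.9]
[3.6, 34.0, -40.0, -3.4, 1.2, 3.9]
[6.8, 36.1, -37.8, -3.4, 1.2, 3.9]
[10.0, 37.6, -35.4, -3.4, 1.2, 3.9]
[13.4, 38.9, -32.9, -3.4, 1.2, 3.9]
[16.8, 39.7, -30.3, -3.4, 1.2, 3.9]
[20.0, 40.1, -27.5, -3.4, 1.2, 3.9]
[23.4, 40.3, -24.7, -3.4, 1.2, 3.9]
[26.5, 39.9, -21.7, -3.4, 1.2, 3.9]
[29.7, 39.2, -18.9, -3.4, 1.2, 3.9]
end err mm [-0.04  0.03 -0.02] |step| 52.65610804948406 turn 5.321483234173824
```

Request:
{"op": "arm_command", "data": {"commands": [[-0.2,0.5,31.8,-42,-3.4,1.2,3.9],[-0.2,3.6,34,-40,-3.4,1.2,3.9],[-0.2,6.8,36.1,-37.8,-3.4,1.2,3.9],[-0.2,10,37.6,-35.4,-3.4,1.2,3.9],[-0.2,13.4,38.9,-32.9,-3.4,1.2,3.9]]}}

```text
clock: 1.35
eef_pos: [0.3937, -0.1727, 0.3978]
tool_rot: [0.655, 0.447, 0.571, -0.211]
contact_force: [-0.3, 0.9, 0.4]
gripper_width: 0.0569
```

Request:
{"op": "arm_command", "data": {"commands": [[-0.2,16.8,39.7,-30.3,-3.4,1.2,3.9],[-0.2,20,40.1,-27.5,-3.4,1.2,3.9],[-0.2,23.4,40.3,-24.7,-3.4,1.2,3.9],[-0.2,26.5,39.9,-21.7,-3.4,1.2,3.9],[-0.2,29.7,39.2,-18.9,-3.4,1.2,3.9]]}}

```text
clock: 1.98
eef_pos: [0.4873, 0.0732, 0.3952]
tool_rot: [0.71, 0.446, 0.545, 0.012]
contact_force: [-0.2, -0.1, 0.6]
gripper_width: 0.0563
```

```bash
python3 - <<'E'
from h import *
for n in("side","top"):
    im=viewer.capture(n); cv2.imwrite(f"pics/{n}1.png",im[:,:,::-1])
s=cv2.imread('pics/side1.png');t=cv2.imread('pics/top1.png')
cv2.imwrite('pics/d.png',np.hstack([cv2.resize(s[20:220,200:400],None,fx=2,fy=2),cv2.resize(t[150:350,120:320],None,fx=2,fy=2)]))
T=cur();print(T.round(4));st=bot.read_state();print(st['qpos'],st['gripper_width'])
rows(T,T_of(tubeR(-1),MOUTH+.06*ZT),3)
E
```

```text
[[ 0.4006  0.4694  0.7869  0.486 ]
 [ 0.5063  0.6024 -0.6171  0.075 ]
 [-0.7637  0.6456  0.0037  0.3938]
 [ 0.      0.      0.      1.    ]]
[-0.51385286 -0.3431075   1.8387632   0.69238481  1.5283396   0.16170136] 0.056213692836800465
[22.5, 0.4, 0.8, -0.0, 0.1, -0.1]
[22.5, 0.4, 0.9, -0.0, 0.1, -0.1]
[22.5, 0.4, 0.9, -0.0, 0.1, -0.1]
end err mm [ 0.02 -0.06 -0.01] |step| 22.52492952480656 turn 0.12287284720424964
```

View pics/d.png

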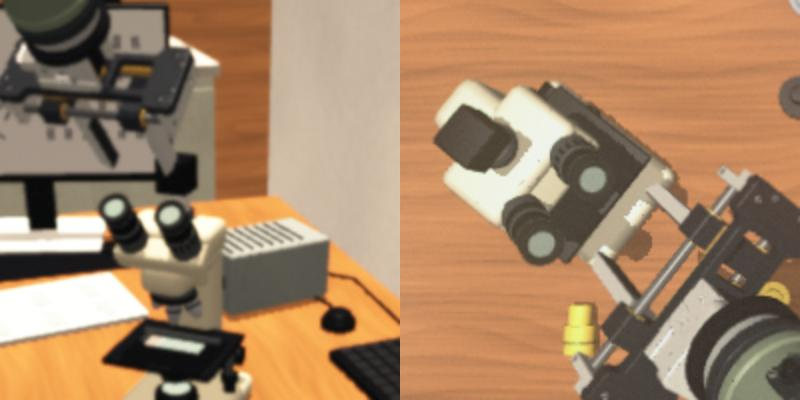

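Request:
{"op": "arm_command", "data": {"commands": [[-0.2,22.5,0.4,0.8,0,0,0],[-0.2,22.5,0.4,0.9,0,0,0],[-0.2,22.5,0.4,0.9,0,0,0],[-0.2,0,0,0,0,0,0],[-0.2,0,0,0,0,0,0]]}}

```text
clock: 2.7
eef_pos: [0.5172, 0.104, 0.3453]
tool_rot: [0.71, 0.446, 0.545, 0.011]
contact_force: [0.5, -0.2, 0.0]
gripper_width: 0.0566
```

```bash
cat >> h.py <<'E'
def tf(T,M=None):
    d=T[:3,3]-(MOUTH if M is None else M);R=np.stack([XT,YT,ZT],1)
    return 'tube xyz mm',(R.T@d*1000).round(2),'axis tilt deg x,y',np.degrees(R.T@T[:3,0])[:2].round(2)
E
python3 - <<'E'
from h import *
T=cur();print(tf(T))
for n in("side","top"):
    im=viewer.capture(n); cv2.imwrite(f"pics/{n}2.png",im[:,:,::-1])
print(tf(cur()))
s=cv2.imread('pics/side2.png');t=cv2.imread('pics/top2.png')
cv2.imwrite('pics/d.png',np.hstack([cv2.resize(s[80:180,230:330],None,fx=4,fy=4),cv2.resize(t[200:300,160:260],None,fx=4,fy=4)]))
E
```

```text
('tube xyz mm', array([-0.34, -4.04, 63.4 ]), 'axis tilt deg x,y', array([ 0.16, -0.7 ]))
('tube xyz mm', array([-3.000e-02, -4.280e+00,  6.371e+01]), 'axis tilt deg x,y', array([ 0.19, -0.76]))
```

View pics/d.png

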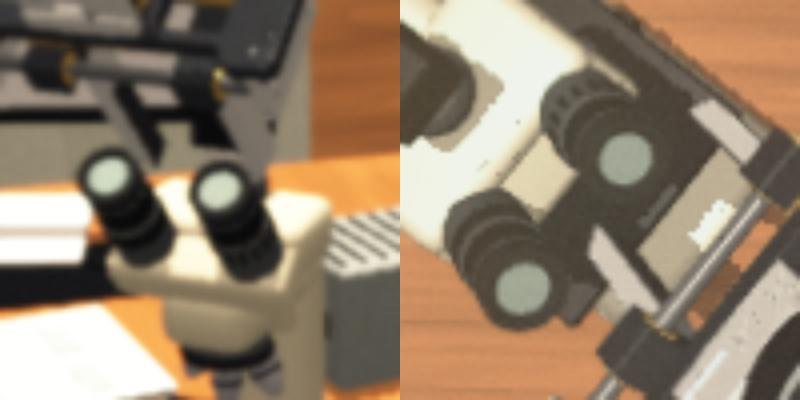

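Request:
{"op": "arm_command", "data": {"commands": [[-0.2,0,0,-4.2,0,0.75,0],[-0.2,8,0,0,0,0,0],[-0.2,8,0,0,0,0,0],[-0.2,0,0,0,0,0,0],[-0.2,0,0,0,0,0,0]]}}

```text
clock: 3.42
eef_pos: [0.5201, 0.1156, 0.3323]
tool_rot: [0.706, 0.446, 0.55, 0.014]
contact_force: [-0.0, -0.4, -0.3]
gripper_width: 0.0567
```

```bash
python3 - <<'E'
from h import *
T=cur();print(tf(T));print(bot.read_state()['qd'].round(4))
E
```

```text
('tube xyz mm', array([-0.31,  0.86, 46.36]), 'axis tilt deg x,y', array([0.17, 0.13]))
[-0.0067 -0.0049 -0.0082  0.0001  0.0031 -0.0013]
```

Request:
{"op": "arm_command", "data": {"commands": [[-0.2,10,0.2,0.8,0,0,0],[-0.2,10,0,0,0,0,0],[-0.2,10,0,0,0,0,0],[-0.2,10,0,0,0,0,0],[-0.2,0,0,0,0,0,0]]}}

```text
clock: 4.05
eef_pos: [0.5362, 0.1361, 0.3009]
tool_rot: [0.705, 0.446, 0.551, 0.014]
contact_force: [-0.0, 0.3, 0.4]
gripper_width: 0.0566
```

```bash
python3 - <<'E'
from h import *
for n in("side","top"):
    im=viewer.capture(n); cv2.imwrite(f"pics/{n}3.png",im[:,:,::-1])
T=cur();print(tf(T));print(bot.read_state()['contact_force'].round(4))
s=cv2.imread('pics/side3.png');t=cv2.imread('pics/top3.png')
cv2.imwrite('pics/d.png',np.hstack([cv2.resize(s[80:180,230:330],None,fx=4,fy=4),cv2.resize(t[200:300,160:260],None,fx=4,fy=4)]))
E
```

```text
('tube xyz mm', array([0.1 , 0.06, 6.44]), 'axis tilt deg x,y', array([0.17, 0.12]))
[-0.0958 -0.4875 -0.0057]
```

View pics/d.png

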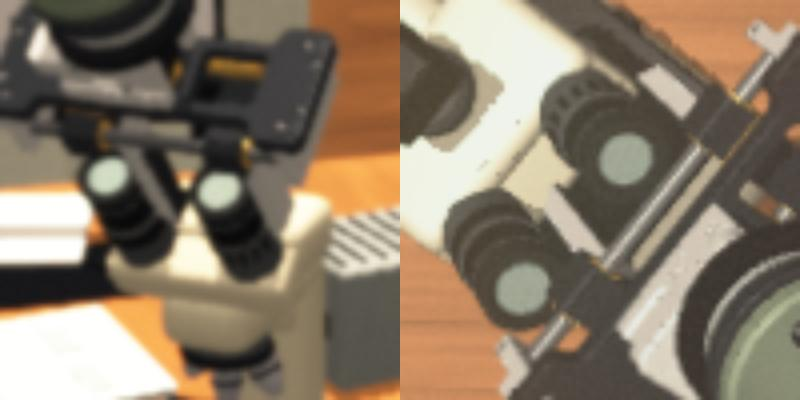

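Request:
{"op": "arm_command", "data": {"commands": [[-0.2,3.2,0,0,0,0,0],[-0.2,0,0,0,0,0,0],[0.6,0,0,0,0,0,0],[0.6,0,0,0,0,0,0],[0.6,0,0,0,0,0,0]], "newtons": 20}}

```text
clock: 4.78
eef_pos: [0.5377, 0.1372, 0.2998]
tool_rot: [0.706, 0.446, 0.55, 0.014]
contact_force: [-1.3, -0.3, 0.6]
gripper_width: 0.0368
```

Request:
{"op": "arm_command", "data": {"commands": [[0.6,0,0,0,0,0,0],[0.6,0,0,0,0,0,0],[0.6,0,0,0,0,0,0],[0.6,0,0,0,0,0,0],[0.6,0,0,0,0,0,0]], "newtons": 30}}

```text
clock: 5.4
eef_pos: [0.5377, 0.1372, 0.2998]
tool_rot: [0.706, 0.446, 0.55, 0.014]
contact_force: [-4.3, -0.4, 3.1]
gripper_width: 0.0367
```

```bash
python3 - <<'E'
from h import *
st=bot.read_state();T=cur();print(tf(T));print('F tool',T[:3,:3].T@st['contact_force'],st['gripper_width'],st['torque'])
E
```

```text
('tube xyz mm', array([0.15, 0.2 , 3.49]), 'axis tilt deg x,y', array([0.18, 0.13]))
F tool [-4.26545257 -0.21649515 -3.12466768] 0.036671143726108746 [0.00087223 0.46264584 0.4246561 ]
```

Request:
{"op": "arm_command", "data": {"commands": [[0.6,-3,0,0,0,0,0],[0.6,-5,0,0,0,0,0],[0.6,-8,0,0,0,0,0],[0.6,-10,0,0,0,0,0],[0.6,-14,0,0,0,0,0]]}}

```text
clock: 6.02
eef_pos: [0.5219, 0.1159, 0.3309]
tool_rot: [0.706, 0.446, 0.55, 0.014]
contact_force: [-0.1, 0.2, -0.6]
gripper_width: 0.0371
```

Request:
{"op": "arm_command", "data": {"commands": [[0.6,-15,0,0,0,0,0],[0.6,-15,0,0,0,0,0],[0.6,-15,0,0,0,0,0],[0.6,0,0,0,0,0,0],[0.6,0,0,0,0,0,0]]}}

```text
clock: 6.65
eef_pos: [0.5042, 0.0936, 0.3643]
tool_rot: [0.706, 0.446, 0.55, 0.014]
contact_force: [-0.8, 0.1, -0.3]
gripper_width: 0.0366
```

```bash
python3 - <<'E'
from h import *
for n in("side","top"):
    im=viewer.capture(n); cv2.imwrite(f"pics/{n}4.png",im[:,:,::-1])
st=bot.read_state();T=cur();print(tf(T));print('F tool',T[:3,:3].T@st['contact_force'],st['gripper_width'])
s=cv2.imread('pics/side4.png');t=cv2.imread('pics/top4.png')
cv2.imwrite('pics/d.png',np.hstack([cv2.resize(s[80:180,230:330],None,fx=4,fy=4),cv2.resize(t[200:300,160:260],None,fx=4,fy=4)]))
E
```

```text
('tube xyz mm', array([-0.6 ,  0.17, 87.83]), 'axis tilt deg x,y', array([0.16, 0.17]))
F tool [ 0.63672791 -0.98503824 -0.89218699] 0.03698137890900507
```

View pics/d.png

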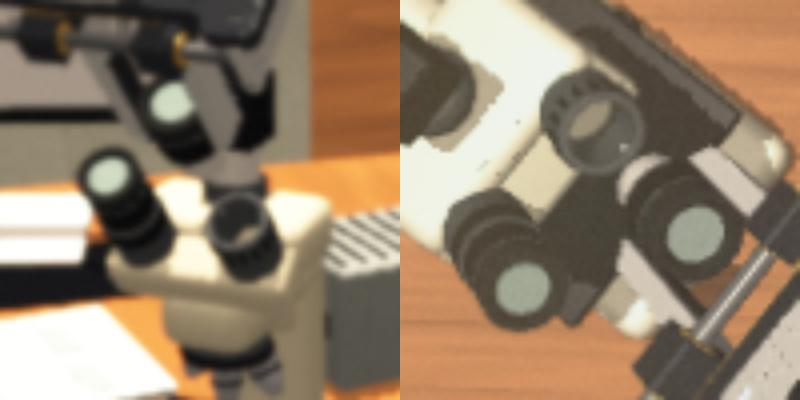

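```bash
python3 - <<'E'
from h import *
print(proj('side',MOUTH),proj('top',MOUTH))
T=cur()
for a in(25.8,-154.2,-64.2,115.8):
    rv=Ro.from_matrix(T[:3,:3].T@downR(a)).as_rotvec(degrees=True);print(a,rv.round(1),np.linalg.norm(rv))
print(bot.read_state()['qpos'])
E
```

```text
[288.1812107  134.24858892] [210.66753233 233.62660567]
25.8 [-61.   22.1 -36. ] 74.22990834581553
-154.2 [110.7 -40.6 -24.9] 120.49659238391322
-64.2 [ 25.1  -9.4 -39.4] 47.65610725623341
115.8 [-145.5   53.1  -12.7] 155.40715848323734
[-0.44469797 -0.2932693   1.86209616  0.68954211  1.43617433  0.17062013]
```

```bash
python3 - <<'E'
from h import *
rows(cur(),T_of(downR(-64.2),[.4616,-.2854,.16]),10)
E
```

```text
[-5.5, -38.0, 20.0, 2.5, -0.9, -3.9]
[-2.5, -37.3, 21.8, 2.5, -0.9, -3.9]
[0.3, -36.4, 23.3, 2.5, -0.9, -3.9]
[3.1, -35.3, 25.0, 2.5, -0.9, -3.9]
[5.8, -33.8, 26.3, 2.5, -0.9, -3.9]
[8.6, -32.2, 27.7, 2.5, -0.9, -3.9]
[11.1, -30.2, 28.9, 2.5, -0.9, -3.9]
[13.5, -28.2, 29.9, 2.5, -0.9, -3.9]
[15.9, -25.8, 30.9, 2.5, -0.9, -3.9]
[18.1, -23.3, 31.7, 2.5, -0.9, -3.9]
end err mm [-0.06  0.02 -0.04] |step| 43.2796599510196 turn 4.7656107256233415
```

Request:
{"op": "arm_command", "data": {"commands": [[0.6,-5.5,-38,20,2.5,-0.9,-3.9],[0.6,-2.5,-37.3,21.8,2.5,-0.9,-3.9],[0.6,0.3,-36.4,23.3,2.5,-0.9,-3.9],[0.6,3.1,-35.3,25,2.5,-0.9,-3.9],[0.6,5.8,-33.8,26.3,2.5,-0.9,-3.9]]}}

```text
clock: 7.38
eef_pos: [0.483, -0.0967, 0.2616]
tool_rot: [0.666, 0.421, 0.588, -0.184]
contact_force: [-0.0, -0.1, -1.1]
gripper_width: 0.0367
```

Request:
{"op": "arm_command", "data": {"commands": [[0.6,8.6,-32.2,27.7,2.5,-0.9,-3.9],[0.6,11.1,-30.2,28.9,2.5,-0.9,-3.9],[0.6,13.5,-28.2,29.9,2.5,-0.9,-3.9],[0.6,15.9,-25.8,30.9,2.5,-0.9,-3.9],[0.6,18.1,-23.3,31.7,2.5,-0.9,-3.9]]}}

```text
clock: 8.0
eef_pos: [0.462, -0.2863, 0.1595]
tool_rot: [0.598, 0.377, 0.601, -0.372]
contact_force: [0.3, 0.6, -0.6]
gripper_width: 0.0365
```

Request:
{"op": "arm_command", "data": {"commands": [[0.6,10,0,0,0,0,0],[0.6,10,0,0,0,0,0],[0.6,0,0,0,0,0,0],[0.6,0,0,0,0,0,0],[0.6,0,0,0,0,0,0]]}}

```text
clock: 8.62
eef_pos: [0.4624, -0.2856, 0.1417]
tool_rot: [0.6, 0.377, 0.6, -0.371]
contact_force: [-0.8, -1.2, -0.6]
gripper_width: 0.0369
```

```bash
python3 - <<'E'
from h import *
for n in("side","top"):
    im=viewer.capture(n); cv2.imwrite(f"pics/{n}5.png",im[:,:,::-1])
T=cur();st=bot.read_state();print(T.round(4),st['gripper_width'],st['qd'].round(3),st['contact_force'])
rows(T,T_of(downR(-64.2),[.4616,-.2854,.08]),2)
s=cv2.imread('pics/side5.png');t=cv2.imread('pics/top5.png')
cv2.imwrite('pics/d.png',np.hstack([cv2.resize(s[270:400,240:370],None,fx=3,fy=3),cv2.resize(t[200:330,350:480],None,fx=3,fy=3)]))
E
```

```text
[[ 0.0038  0.8985  0.439   0.4623]
 [ 0.0078  0.439  -0.8985 -0.2856]
 [-1.      0.0068 -0.0054  0.1415]
 [ 0.      0.      0.      1.    ]] 0.0371746446288049 [-0.003  0.003  0.001 -0.     0.002 -0.001] [-0.53133863 -0.13186052 -1.4524179 ]
[30.8, -0.5, -0.1, 0.1, -0.2, -0.2]
[30.7, -0.3, -0.2, 0.1, -0.2, -0.2]
end err mm [0.02 0.01 0.02] |step| 30.760737475285314 turn 0.275127192502607
```

View pics/d.png

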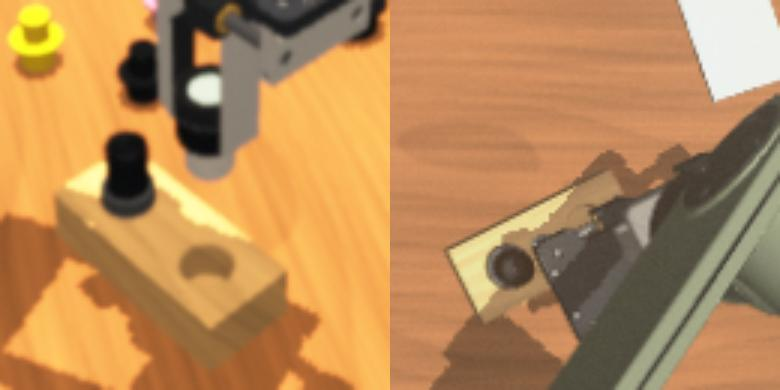

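```bash
python3 - <<'E'
from h import *
T=cur()
for d in(.0035,.0155,.0275):
    print(d,proj('side',T[:3,3]+d*T[:3,0]))
print(proj('side',[.4616,-.2854,.036]))
s=cv2.imread('pics/side5.png')
cv2.imwrite('pics/e.png',cv2.resize(s[290:340,290:340],None,fx=12,fy=12,interpolation=cv2.INTER_CUBIC))
E
```

```text
0.0035 [308.67659497 313.88437905]
0.0155 [308.7262735  319.35456285]
0.0275 [308.77530474 324.73572523]
[308.58066903 358.06559234]
```

View pics/e.png

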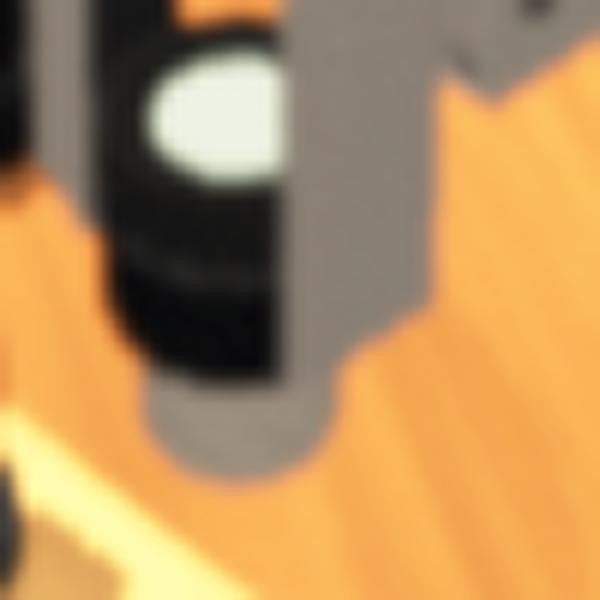

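```bash
python3 - <<'E'
from h import *
s=cv2.imread('pics/side4.png');t=cv2.imread('pics/top4.png')
cv2.imwrite('pics/e.png',np.hstack([cv2.resize(s[118:158,270:310],None,fx=10,fy=10,interpolation=cv2.INTER_CUBIC),cv2.resize(t[212:252,190:230],None,fx=10,fy=10,interpolation=cv2.INTER_CUBIC)]))
E
```

```text
(no output)
```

View pics/e.png

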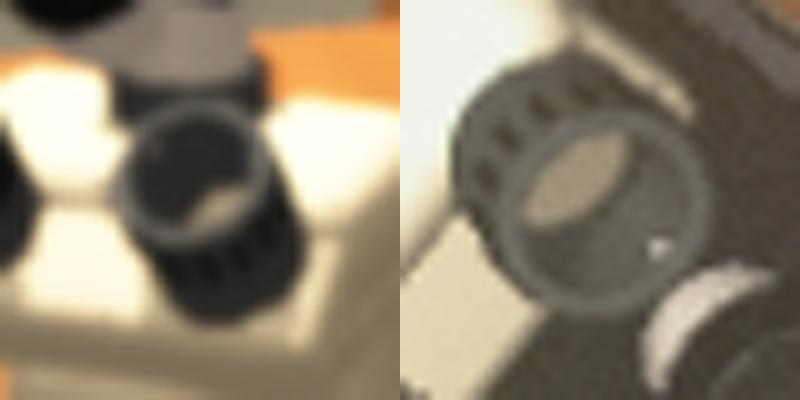

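```bash
python3 - <<'E'
from h import *
M,e=tri((288.95,134.85),(210.3,232.8));print(M,e)
R=np.stack([XT,YT,ZT],1);print((R.T@(M-MOUTH)*1000).round(2), onz('top',210.3,232.8,.297), (R.T@(onz('top',210.3,232.8,.297)-MOUTH)*1000))
E
```

```text
[0.54105039 0.13997182 0.29495803] 0.00043189536551316873
[ 0.27 -0.74 -2.89] [0.54067411 0.13950733 0.297     ] [ 1.12113131 -0.72894888 -0.94074087]
```

Request:
{"op": "arm_command", "data": {"commands": [[0.6,30.8,-1.5,-0.1,0.1,-0.2,-0.2],[0.6,30.7,-1.3,-0.2,0.1,-0.2,-0.2],[0.6,0,0,0,0,0,0],[0.6,0,0,0,0,0,0],[0.6,0,0,0,0,0,0]]}}

```text
clock: 9.35
eef_pos: [0.4606, -0.2872, 0.0811]
tool_rot: [0.6, 0.375, 0.598, -0.376]
contact_force: [1.1, -0.6, -0.9]
gripper_width: 0.0368
```

```bash
python3 - <<'E'
from h import *
im=viewer.capture("side"); s=im[:,:,::-1].copy();cv2.imwrite(f"pics/side6.png",s)
T=cur();st=bot.read_state();print(T.round(4),st['contact_force'])
for d in(.0035,.006,.030):
    print(d,proj('side',T[:3,3]+d*T[:3,0]))
cv2.imwrite('pics/e.png',cv2.resize(s[325:385,280:340],None,fx=10,fy=10,interpolation=cv2.INTER_CUBIC))
E
```

```text
[[ 1.900e-03  9.001e-01  4.357e-01  4.605e-01]
 [-2.800e-03  4.357e-01 -9.001e-01 -2.871e-01]
 [-1.000e+00  5.000e-04  3.300e-03  8.090e-02]
 [ 0.000e+00  0.000e+00  0.000e+00  1.000e+00]] [ 0.93555032 -0.09971264 -1.15673897]
0.0035 [308.11368572 341.65510781]
0.006 [308.12652358 342.72455897]
0.03 [308.24799482 352.81544055]
```

View pics/e.png

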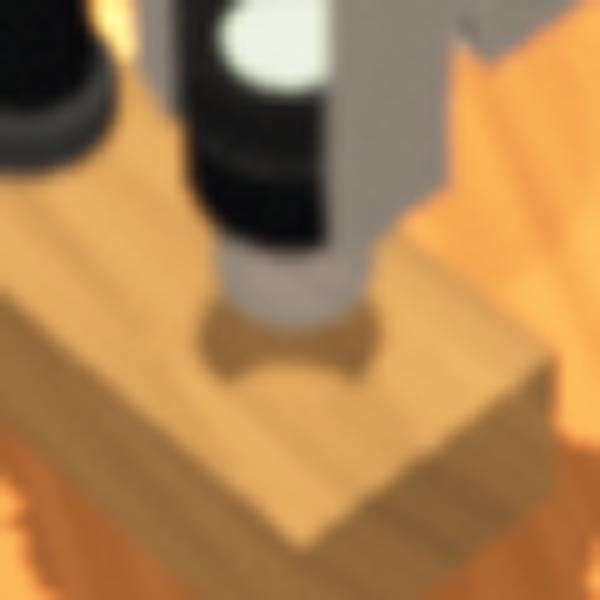

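Request:
{"op": "arm_command", "data": {"commands": [[0.6,8,0,0,0,0,0],[0.6,8,0,0,0,0,0],[0.6,7,0,0,0,0,0],[0.6,5,0,0,0,0,0],[0.6,3,0,0,0,0,0]]}}

```text
clock: 10.02
eef_pos: [0.4597, -0.2854, 0.0479]
tool_rot: [0.599, 0.376, 0.599, -0.375]
contact_force: [2.5, 4.0, 2.7]
gripper_width: 0.0366
```

Request:
{"op": "arm_command", "data": {"commands": [[0.6,2,0,0,0,0,0],[0.6,1,0,0,0,0,0],[0.6,1,0,0,0,0,0],[0.6,1,0,0,0,0,0],[0.6,0,0,0,0,0,0]]}}

```text
clock: 10.65
eef_pos: [0.4597, -0.2854, 0.0434]
tool_rot: [0.599, 0.376, 0.599, -0.376]
contact_force: [2.4, 5.1, 3.1]
gripper_width: 0.0372
```

Request:
{"op": "arm_command", "data": {"commands": [[0.6,0,1.2,-1,0,0,0],[0.6,0,0,0,0,0,0],[0.6,1,0,0,0,0,0],[0.6,1,0,0,0,0,0],[0.6,0,0,0,0,0,0]]}}

```text
clock: 11.28
eef_pos: [0.4597, -0.2849, 0.041]
tool_rot: [0.599, 0.375, 0.599, -0.376]
contact_force: [1.3, 1.2, -0.7]
gripper_width: 0.0369
```

```bash
python3 - <<'E'
from h import *
im=viewer.capture("side"); s=im[:,:,::-1].copy();cv2.imwrite(f"pics/side7.png",s)
T=cur();st=bot.read_state();print(T.round(4),st['contact_force'],T[:3,:3].T@st['contact_force'])
cv2.imwrite('pics/e.png',cv2.resize(s[325:385,280:340],None,fx=10,fy=10,interpolation=cv2.INTER_CUBIC))
E
```

```text
[[-1.200e-03  9.001e-01  4.357e-01  4.597e-01]
 [-9.000e-04  4.357e-01 -9.001e-01 -2.849e-01]
 [-1.000e+00 -1.500e-03  3.000e-04  4.100e-02]
 [ 0.000e+00  0.000e+00  0.000e+00  1.000e+00]] [0.68192681 0.46864317 0.03495454] [-0.03620294  0.81792579 -0.12473637]
```

View pics/e.png

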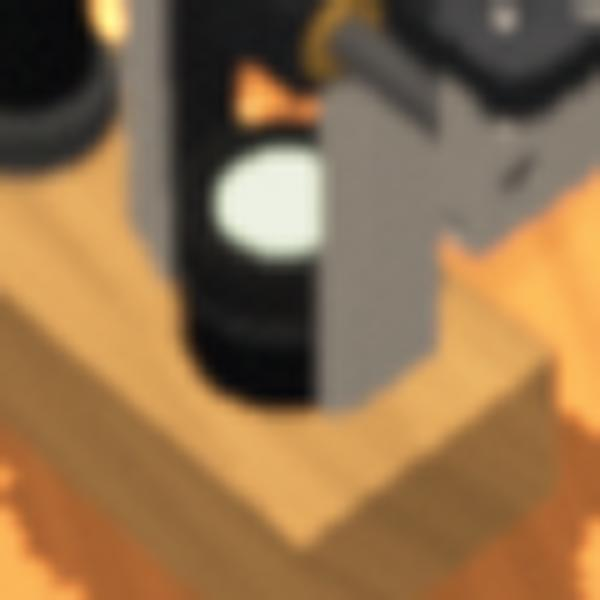

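Request:
{"op": "arm_command", "data": {"commands": [[0.6,0.7,0,0,0,0,0],[0.6,0.7,0,0,0,0,0],[0.6,0.6,0,0,0,0,0],[0.6,0,0,0,0,0,0],[0.6,0,0,0,0,0,0]]}}

```text
clock: 11.95
eef_pos: [0.4601, -0.2849, 0.0405]
tool_rot: [0.599, 0.375, 0.599, -0.376]
contact_force: [-1.8, 2.6, 7.5]
gripper_width: 0.0368
```

Request:
{"op": "arm_command", "data": {"commands": [[0.0,0,0,0,0,0,0],[-0.15,0,0,0,0,0,0],[-0.15,0,0,0,0,0,0],[-0.15,0,0,0,0,0,0],[-0.15,0,0,0,0,0,0]]}}

```text
clock: 12.58
eef_pos: [0.46, -0.2847, 0.0391]
tool_rot: [0.599, 0.375, 0.599, -0.376]
contact_force: [0.1, 0.1, 0.9]
gripper_width: 0.0541
```

Request:
{"op": "arm_command", "data": {"commands": [[-0.15,-10,0,0,0,0,0],[-0.15,-20,0,0,0,0,0],[-0.15,-40,0,0,0,0,0],[-0.15,-40,0,0,0,0,0],[-0.15,0,0,0,0,0,0]]}}

```text
clock: 13.2
eef_pos: [0.4628, -0.2869, 0.1542]
tool_rot: [0.602, 0.375, 0.596, -0.376]
contact_force: [1.0, 0.2, 0.5]
gripper_width: 0.0539
```

```bash
python3 - <<'E'
from h import *
im=viewer.capture("side"); s=im[:,:,::-1].copy();cv2.imwrite(f"pics/side8.png",s)
T=cur();st=bot.read_state();print(T.round(4),st['contact_force'],st['gripper_width'])
cv2.imwrite('pics/e.png',cv2.resize(s[280:390,240:350],None,fx=5,fy=5,interpolation=cv2.INTER_CUBIC))
for a in(-64.2,-30,-52,142.1-180):
    rows(T,T_of(downR(a),[.4733,-.0848,.08]),5)
E
```

```text
[[ 0.0031  0.9001  0.4357  0.4613]
 [-0.0039  0.4357 -0.9001 -0.2857]
 [-1.      0.0011  0.0049  0.1517]
 [ 0.      0.      0.      1.    ]] [-0.88945053 -0.17100268 -0.32695159] 0.05389298697725158
[14.2, 19.6, -35.2, 0.0, 0.1, -0.0]
[14.2, 19.7, -35.2, 0.0, 0.1, -0.0]
[14.3, 19.6, -35.1, 0.0, 0.1, -0.0]
[14.4, 19.7, -35.1, 0.0, 0.1, -0.0]
[14.4, 19.6, -35.1, 0.0, 0.1, -0.0]
end err mm [-0.01  0.    0.02] |step| 42.72171708573775 turn 0.05773450214810187
[14.2, 19.6, -35.2, -6.8, 0.1, 0.0]
[14.2, 23.7, -32.6, -6.8, 0.1, 0.0]
[14.3, 27.4, -29.5, -6.8, 0.1, 0.0]
[14.4, 30.6, -26.1, -6.8, 0.1, 0.0]
[14.3, 33.6, -22.2, -6.8, 0.1, 0.0]
end err mm [0.02 0.04 0.05] |step| 42.72171708573775 turn 6.8342321974667914
[14.2, 19.6, -35.2, -2.4, 0.1, -0.0]
[14.2, 21.1, -34.3, -2.4, 0.1, -0.0]
[14.3, 22.6, -33.4, -2.4, 0.1, -0.0]
[14.4, 23.8, -32.3, -2.4, 0.1, -0.0]
[14.4, 25.3, -31.4, -2.4, 0.1, -0.0]
end err mm [-0.    0.05 -0.  ] |step| 42.72171708573775 turn 2.434672845726478
[14.2, 19.6, -35.2, -5.3, 0.1, 0.0]
[14.2, 22.8, -33.2, -5.3, 0.1, 0.0]
[14.3, 25.8, -30.9, -5.3, 0.1, 0.0]
[14.4, 28.5, -28.4, -5.3, 0.1, 0.0]
[14.4, 31.1, -25.6, -5.3, 0.1, 0.0]
end err mm [ 0.02  0.03 -0.04] |step| 42.72171708573775 turn 5.2543064150324685
```

View pics/e.png

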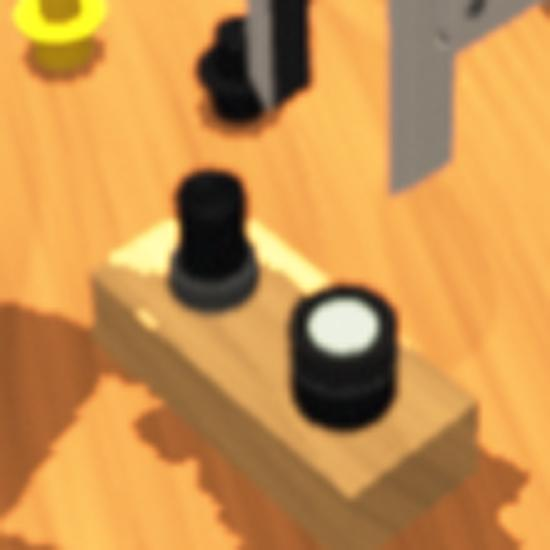

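Request:
{"op": "arm_command", "data": {"commands": [[0,14.2,19.6,-35.2,-5.3,0.1,0],[0,14.2,22.8,-33.2,-5.3,0.1,0],[0,14.3,25.8,-30.9,-5.3,0.1,0],[0,14.4,28.5,-28.4,-5.3,0.1,0],[0,14.4,31.1,-25.6,-5.3,0.1,0]]}}

```text
clock: 13.88
eef_pos: [0.4703, -0.0817, 0.0762]
tool_rot: [0.666, 0.229, 0.673, -0.226]
contact_force: [1.3, 0.5, -0.0]
gripper_width: 0.0468
```

Request:
{"op": "arm_command", "data": {"commands": [[0,0,0,0,0,0,0],[0,0,0,0,0,0,0],[0,0,0,0,0,0,0],[0,0,0,0,0,0,0],[0,0,0,0,0,0,0]]}}

```text
clock: 14.5
eef_pos: [0.4721, -0.0842, 0.0784]
tool_rot: [0.667, 0.23, 0.672, -0.227]
contact_force: [-0.5, 0.0, 0.6]
gripper_width: 0.0472
```

```bash
python3 - <<'E'
from h import *
im=viewer.capture("side"); s=im[:,:,::-1].copy();cv2.imwrite(f"pics/side9.png",s)
T=cur();st=bot.read_state();print(T.round(4),st['contact_force'],st['gripper_width'])
print(proj('side',T[:3,3]),proj('side',[.4733,-.0848,.043]))
cv2.imwrite('pics/e.png',np.hstack([cv2.resize(s[240:320,250:330],None,fx=5,fy=5,interpolation=cv2.INTER_CUBIC),cv2.resize(cv2.imread('pics/side0.png')[240:320,250:330],None,fx=5,fy=5,interpolation=cv2.INTER_CUBIC)]))
rows(T,T_of(downR(-37.9),[.4733,-.0848,.05]),1)
E
```

```text
[[-0.0055  0.6119  0.7909  0.472 ]
 [ 0.0058  0.7909 -0.6119 -0.0841]
 [-1.      0.0012 -0.0079  0.0784]
 [ 0.      0.      0.      1.    ]] [-0.4700775  -0.70619978  0.39608402] 0.04664181747712451
[285.88981355 271.63729947] [287.07646017 285.18721284]
[28.4, 0.2, 1.7, 0.2, -0.5, -0.1]
end err mm [-0.    0.01 -0.02] |step| 28.43187562286359 turn 0.4906125134277996
```

View pics/e.png

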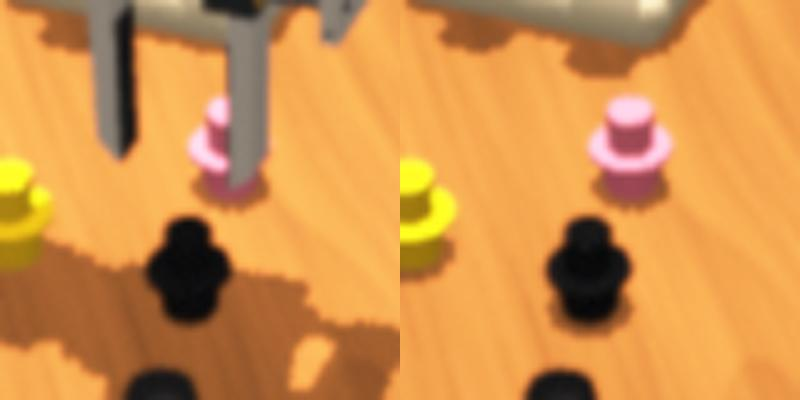

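Request:
{"op": "arm_command", "data": {"commands": [[0,20,0.6,2,0.2,-0.5,-0.1],[0,16,0,0,0,0,0],[0,10,0,0,0,0,0],[0,4,0,0,0,0,0],[0,0,0,0,0,0,0]]}}

```text
clock: 15.18
eef_pos: [0.4737, -0.0842, 0.028]
tool_rot: [0.669, 0.229, 0.669, -0.23]
contact_force: [0.7, -0.1, 1.2]
gripper_width: 0.0471
```

```bash
python3 - <<'E'
from h import *
im=viewer.capture("side"); s=im[:,:,::-1].copy();cv2.imwrite(f"pics/side10.png",s)
T=cur();st=bot.read_state();print(T.round(4),st['contact_force'],st['gripper_width'])
cv2.imwrite('pics/e.png',cv2.resize(s[260:320,260:320],None,fx=8,fy=8,interpolation=cv2.INTER_CUBIC))
E
```

```text
[[ 2.000e-04  6.139e-01  7.894e-01  4.739e-01]
 [-9.000e-04  7.894e-01 -6.139e-01 -8.430e-02]
 [-1.000e+00 -6.000e-04  7.000e-04  2.830e-02]
 [ 0.000e+00  0.000e+00  0.000e+00  1.000e+00]] [ 0.82458604 -0.09363416 -0.20876806] 0.04688898319891721
```

View pics/e.png

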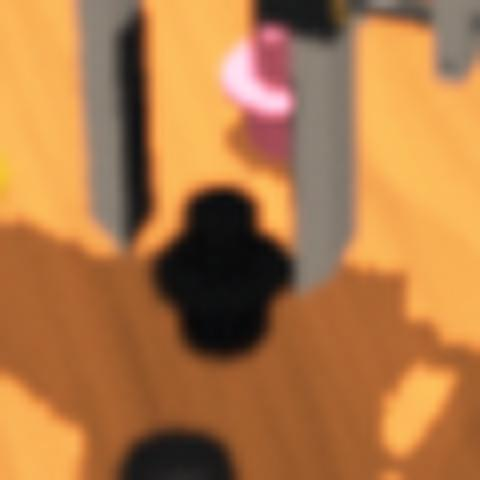

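Request:
{"op": "arm_command", "data": {"commands": [[0,2.3,0,0,0,0,0],[0,0,0,0,0,0,0],[1,0,0,0,0,0,0],[1,0,0,0,0,0,0],[1,0,0,0,0,0,0]], "newtons": 20}}

```text
clock: 15.85
eef_pos: [0.4737, -0.0842, 0.0259]
tool_rot: [0.669, 0.229, 0.669, -0.23]
contact_force: [-1.0, -0.0, -0.8]
gripper_width: 0.0213
```

Request:
{"op": "arm_command", "data": {"commands": [[1,0,0,0,0,0,0],[1,0,0,0,0,0,0],[1,-5,0,0,0,0,0],[1,-15,0,0,0,0,0],[1,-30,0,0,0,0,0]], "newtons": 30}}

```text
clock: 16.48
eef_pos: [0.4727, -0.0838, 0.0762]
tool_rot: [0.668, 0.229, 0.67, -0.23]
contact_force: [-0.1, -1.2, -0.1]
gripper_width: 0.0214
```

```bash
python3 - <<'E'
from h import *
im=viewer.capture("side"); s=im[:,:,::-1].copy();cv2.imwrite(f"pics/side11.png",s)
T=cur();st=bot.read_state();print(T.round(4),st['contact_force'],st['gripper_width'])
cv2.imwrite('pics/e.png',cv2.resize(s[230:310,250:330],None,fx=6,fy=6,interpolation=cv2.INTER_CUBIC))
E
```

```text
[[ 0.0064  0.6138  0.7895  0.4767]
 [-0.0031  0.7895 -0.6138 -0.0851]
 [-1.      0.0015  0.007   0.081 ]
 [ 0.      0.      0.      1.    ]] [1.14637237 0.04326979 1.58665796] 0.021673039790672793
```

View pics/e.png

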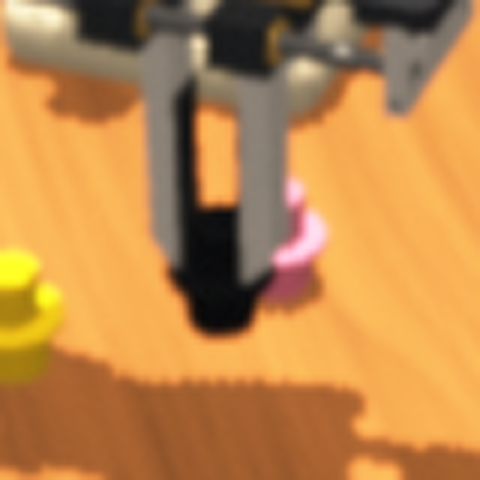

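Request:
{"op": "arm_command", "data": {"commands": [[1,-50,0,0,0,0,0],[1,-50,0,0,0,0,0],[1,-50,0,0,0,0,0],[1,-40,0,0,0,0,0],[1,-30,0,0,0,0,0]]}}

```text
clock: 17.15
eef_pos: [0.4743, -0.0842, 0.2988]
tool_rot: [0.67, 0.229, 0.667, -0.23]
contact_force: [-0.9, 0.5, -0.5]
gripper_width: 0.0212
```

Request:
{"op": "arm_command", "data": {"commands": [[1,0,0,0,0,0,0],[1,0,0,0,0,0,0],[1,0,0,0,0,0,0],[1,0,0,0,0,0,0],[1,0,0,0,0,0,0]]}}

```text
clock: 17.77
eef_pos: [0.4734, -0.0839, 0.2951]
tool_rot: [0.668, 0.229, 0.669, -0.23]
contact_force: [-0.3, -0.5, -0.6]
gripper_width: 0.0213
```

```bash
cat >> h.py <<'E'
MOUTH=MOUTH+(1.1*XT-.25*YT-.94*ZT)/1000
E
python3 - <<'E'
from h import *
T=cur();print(MOUTH,T[:3,3])
rows(T,T_of(tubeR(-1),MOUTH+.08*ZT),5)
E
```

```text
[0.54028589 0.13978832 0.29698698] [ 0.47342165 -0.08388942  0.29508319]
[-12.7, 33.2, -16.9, -0.0, -0.0, 8.0]
[-7.9, 34.7, -16.9, -0.0, -0.0, 8.0]
[-3.0, 35.4, -17.0, -0.0, -0.0, 8.0]
[2.0, 35.5, -16.9, -0.0, -0.0, 8.0]
[6.8, 34.9, -16.9, -0.0, -0.0, 8.0]
end err mm [ 0.01 -0.02  0.05] |step| 39.37580942853104 turn 8.01305141175121
```

Request:
{"op": "arm_command", "data": {"commands": [[1,-12.7,33.2,-16.9,0,0,8],[1,-7.9,34.7,-16.9,0,0,8],[1,-3,35.4,-17,0,0,8],[1,2,35.5,-16.9,0,0,8],[1,6.8,34.9,-16.9,0,0,8]]}}

```text
clock: 18.4
eef_pos: [0.5092, 0.0999, 0.3599]
tool_rot: [0.707, 0.445, 0.549, 0.014]
contact_force: [-0.3, 1.4, 0.1]
gripper_width: 0.0214
```

Request:
{"op": "arm_command", "data": {"commands": [[1,0,0,0,0,0,0],[1,0,0,0,0,0,0],[1,0,0,0,0,0,0],[1,0,0,0,0,0,0],[1,0,0,0,0,0,0]]}}

```text
clock: 19.02
eef_pos: [0.5091, 0.0989, 0.3591]
tool_rot: [0.707, 0.444, 0.55, 0.013]
contact_force: [0.3, 0.5, -0.1]
gripper_width: 0.0214
```

```bash
python3 - <<'E'
from h import *
for n in("side","top"):
    im=viewer.capture(n); cv2.imwrite(f"pics/{n}12.png",im[:,:,::-1])
T=cur();print(tf(T));st=bot.read_state();print(st['gripper_width'],st['contact_force'])
rows(T,T_of(tubeR(-1),MOUTH+.035*ZT),5)
s=cv2.imread('pics/side12.png');t=cv2.imread('pics/top12.png')
cv2.imwrite('pics/d.png',np.hstack([cv2.resize(s[90:160,250:320],None,fx=5.7,fy=5.7),cv2.resize(t[200:270,180:250],None,fx=5.7,fy=5.7)]))
E
```

```text
('tube xyz mm', array([ 0.49, -0.32, 80.52]), 'axis tilt deg x,y', array([-0.05,  0.  ]))
0.02091945711082695 [-0.98060168 -0.0728314  -0.05872866]
[9.1, -0.1, -0.1, 0.0, -0.0, 0.0]
[9.1, -0.1, -0.0, 0.0, -0.0, 0.0]
[9.1, -0.1, -0.1, 0.0, -0.0, 0.0]
[9.1, -0.1, -0.1, 0.0, -0.0, 0.0]
[9.1, -0.1, -0.0, 0.0, -0.0, 0.0]
end err mm [-0.01 -0.06 -0.01] |step| 9.105481713587494 turn 0.011642375114299813
```

View pics/d.png

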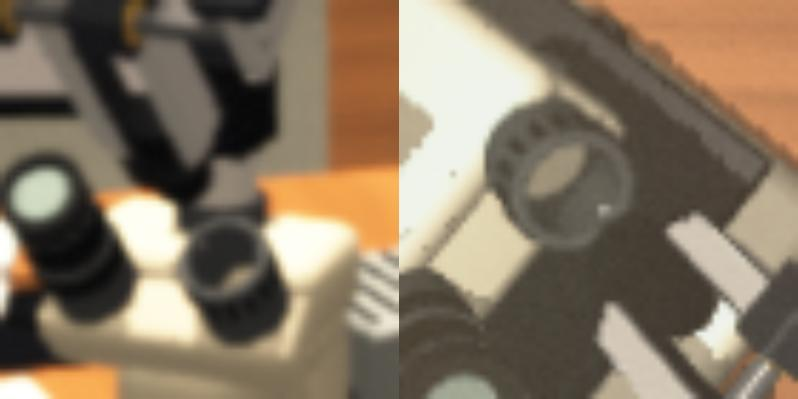

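Request:
{"op": "arm_command", "data": {"commands": [[1,15,-0.4,-0.3,0,0,0],[1,15,0,0,0,0,0],[1,15,0,0,0,0,0],[1,0,0,0,0,0,0],[1,0,0,0,0,0,0]]}}

```text
clock: 19.75
eef_pos: [0.5263, 0.1221, 0.3243]
tool_rot: [0.707, 0.444, 0.55, 0.013]
contact_force: [0.6, 0.8, -0.3]
gripper_width: 0.0214
```

```bash
python3 - <<'E'
from h import *
for n in("side","top"):
    im=viewer.capture(n); cv2.imwrite(f"pics/{n}13.png",im[:,:,::-1])
T=cur();print(tf(T));st=bot.read_state();print(st['gripper_width'],st['contact_force'])
for d in(.006,.026): print(proj('side',T[:3,3]+d*T[:3,0]),proj('top',T[:3,3]+d*T[:3,0]))
s=cv2.imread('pics/side13.png');t=cv2.imread('pics/top13.png')
cv2.imwrite('pics/d.png',np.hstack([cv2.resize(s[110:160,265:315],None,fx=8,fy=8),cv2.resize(t[210:260,185:235],None,fx=8,fy=8)]))
E
```

```text
('tube xyz mm', array([ 0.5 , -0.22, 35.94]), 'axis tilt deg x,y', array([-0.02, -0.05]))
0.021646740789248498 [0.26130095 0.02551153 0.1918777 ]
[284.98769446 126.82187292] [215.23898658 238.54839733]
[287.48472567 131.59656762] [211.71911032 234.64263412]
```

View pics/d.png

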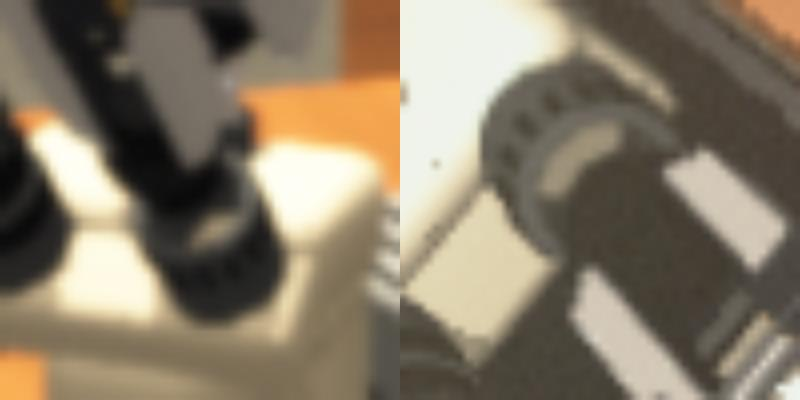

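Request:
{"op": "arm_command", "data": {"commands": [[1,4,0,0,0,0,0],[1,4,0,0,0,0,0],[1,4,0,0,0,0,0],[1,3,0,0,0,0,0],[1,0,0,0,0,0,0]]}}

```text
clock: 20.48
eef_pos: [0.532, 0.1297, 0.3124]
tool_rot: [0.707, 0.444, 0.55, 0.013]
contact_force: [-0.1, -0.3, -0.3]
gripper_width: 0.0211
```

Request:
{"op": "arm_command", "data": {"commands": [[1,2,0,0,0,0,0],[1,2,0,0,0,0,0],[1,2,0,0,0,0,0],[1,0,0,0,0,0,0],[1,0,0,0,0,0,0]]}}

```text
clock: 21.1
eef_pos: [0.5345, 0.1325, 0.3082]
tool_rot: [0.707, 0.444, 0.55, 0.013]
contact_force: [-0.1, 0.2, -1.1]
gripper_width: 0.0211
```

```bash
python3 - <<'E'
from h import *
T=cur();print(tf(T));st=bot.read_state();print(st['gripper_width'],T[:3,:3].T@st['contact_force'])
E
```

```text
('tube xyz mm', array([ 0.12,  0.07, 14.56]), 'axis tilt deg x,y', array([-0.04, -0.  ]))
0.021086104402849998 [ 0.93591646 -0.65141694 -0.26385082]
```

Request:
{"op": "arm_command", "data": {"commands": [[1,1.5,0,0,0,0,0],[1,1.5,0,0,0,0,0],[1,1,0,0,0,0,0],[1,0,0,0,0,0,0],[1,0,0,0,0,0,0]]}}

```text
clock: 21.72
eef_pos: [0.5361, 0.1346, 0.3052]
tool_rot: [0.707, 0.444, 0.55, 0.013]
contact_force: [0.7, -0.1, -0.3]
gripper_width: 0.0214
```

```bash
python3 - <<'E'
from h import *
T=cur();print(tf(T));st=bot.read_state();print(st['gripper_width'],T[:3,:3].T@st['contact_force'])
E
```

```text
('tube xyz mm', array([ 0.14,  0.07, 10.55]), 'axis tilt deg x,y', array([-0.04, -0.  ]))
0.021442680785013307 [0.4765244  0.0297527  0.61810636]
```

Request:
{"op": "arm_command", "data": {"commands": [[1,1,0,0,0,0,0],[1,1,0,0,0,0,0],[1,0,0,0,0,0,0],[1,0,0,0,0,0,0],[1,0,0,0,0,0,0]]}}

```text
clock: 22.35
eef_pos: [0.5369, 0.1356, 0.3036]
tool_rot: [0.707, 0.444, 0.55, 0.013]
contact_force: [-0.0, -0.4, -0.6]
gripper_width: 0.0212
```

```bash
python3 - <<'E'
from h import *
for n in("side","top"):
    im=viewer.capture(n); cv2.imwrite(f"pics/{n}14.png",im[:,:,::-1])
T=cur();print(tf(T));st=bot.read_state();print(st['gripper_width'],T[:3,:3].T@st['contact_force'])
s=cv2.imread('pics/side14.png');t=cv2.imread('pics/top14.png')
cv2.imwrite('pics/d.png',np.hstack([cv2.resize(s[110:160,265:315],None,fx=8,fy=8),cv2.resize(t[210:260,185:235],None,fx=8,fy=8)]))
E
```

```text
('tube xyz mm', array([0.09, 0.11, 8.55]), 'axis tilt deg x,y', array([-0.04, -0.  ]))
0.021205293589478404 [ 1.26173753 -0.68475797 -0.90344514]
```

View pics/d.png

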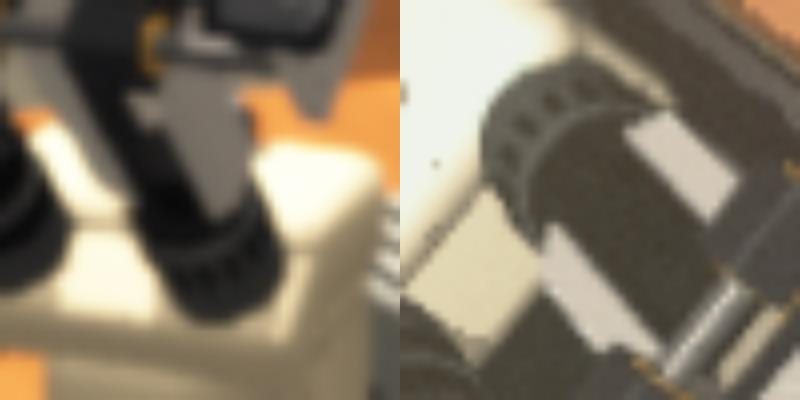

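Request:
{"op": "arm_command", "data": {"commands": [[1,0.7,0,0,0,0,0],[1,0.7,0,0,0,0,0],[1,0.6,0,0,0,0,0],[1,0,0,0,0,0,0],[1,0,0,0,0,0,0]]}}

```text
clock: 23.08
eef_pos: [0.5376, 0.1366, 0.302]
tool_rot: [0.707, 0.444, 0.55, 0.013]
contact_force: [-0.4, 0.2, -1.7]
gripper_width: 0.0212
```

Request:
{"op": "arm_command", "data": {"commands": [[1,0.5,0,0,0,0,0],[1,0.5,0,0,0,0,0],[1,0,0,0,0,0,0],[1,0,0,0,0,0,0],[1,0,0,0,0,0,0]]}}

```text
clock: 23.7
eef_pos: [0.538, 0.137, 0.3015]
tool_rot: [0.707, 0.444, 0.55, 0.013]
contact_force: [-4.1, -2.3, 2.9]
gripper_width: 0.0213
```

```bash
python3 - <<'E'
from h import *
T=cur();print(tf(T));st=bot.read_state();print(st['gripper_width'],T[:3,:3].T@st['contact_force'])
E
```

```text
('tube xyz mm', array([0.14, 0.14, 5.77]), 'axis tilt deg x,y', array([-0.05,  0.  ]))
0.021293160813117645 [-5.04946366 -1.43466916 -1.76169083]
```

Request:
{"op": "arm_command", "data": {"commands": [[1,0.7,0,0,0,0,0],[1,0.5,0,0,0,0,0],[1,0,0,0,0,0,0],[1,0,0,0,0,0,0],[1,0,0,0,0,0,0]]}}

```text
clock: 24.32
eef_pos: [0.538, 0.1372, 0.3014]
tool_rot: [0.707, 0.443, 0.55, 0.013]
contact_force: [-12.1, -7.0, 9.2]
gripper_width: 0.0213
```

```bash
python3 - <<'E'
from h import *
for n in("side","top"):
    im=viewer.capture(n); cv2.imwrite(f"pics/{n}15.png",im[:,:,::-1])
T=cur();print(tf(T));st=bot.read_state();print(st['gripper_width'],T[:3,:3].T@st['contact_force'])
s=cv2.imread('pics/side15.png');t=cv2.imread('pics/top15.png')
cv2.imwrite('pics/d.png',np.hstack([cv2.resize(s[110:160,265:315],None,fx=8,fy=8),cv2.resize(t[210:260,185:235],None,fx=8,fy=8)]))
E
```

```text
('tube xyz mm', array([0.14, 0.21, 5.57]), 'axis tilt deg x,y', array([-0.11,  0.  ]))
0.021530200277409726 [-14.38666398  -4.39703904  -4.65047357]
```

View pics/d.png

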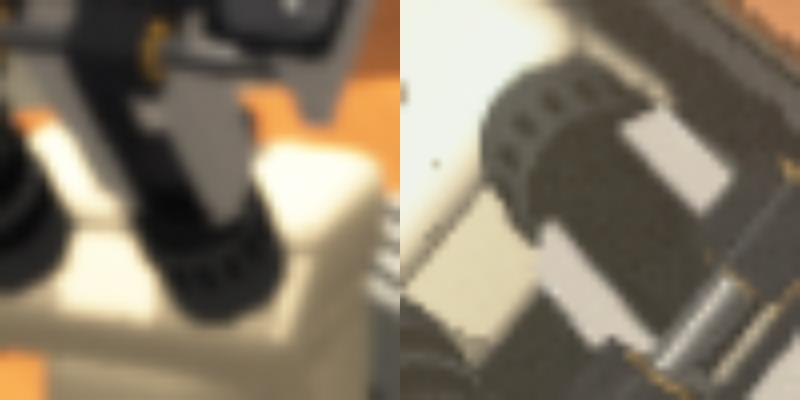

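Request:
{"op": "arm_command", "data": {"commands": [[1,0,-0.5,-0.5,0,0,0],[1,0,0,0,0,0,0],[1,0,0,0,0,0,0],[1,0.3,0,0,0,0,0],[1,0,0,0,0,0,0]]}}

```text
clock: 25.05
eef_pos: [0.538, 0.1372, 0.3014]
tool_rot: [0.708, 0.443, 0.55, 0.013]
contact_force: [-11.1, -7.5, 8.9]
gripper_width: 0.021
```

```bash
python3 - <<'E'
from h import *
T=cur();print(tf(T));st=bot.read_state();print(st['gripper_width'],T[:3,:3].T@st['contact_force'],st['torque'])
E
```

```text
('tube xyz mm', array([0.15, 0.19, 5.57]), 'axis tilt deg x,y', array([-0.07, -0.07]))
0.02104752569024273 [-15.02175884  -4.0015548   -4.11039948] [-0.43712854  0.90615357  0.38464781]
```

Request:
{"op": "arm_command", "data": {"commands": [[0.2,0,0,0,0,0,0],[0.1,0,0,0,0,0,0],[0.1,0,0,0,0,0,0],[0.1,0,0,0,0,0,0],[0.1,-5,0,0,0,0,0]]}}

```text
clock: 25.68
eef_pos: [0.5358, 0.1355, 0.3033]
tool_rot: [0.707, 0.444, 0.551, 0.013]
contact_force: [-0.4, 0.0, -0.6]
gripper_width: 0.0421
```

Request:
{"op": "arm_command", "data": {"commands": [[0.1,-15,0,0,0,0,0],[0.1,-30,0,0,0,0,0],[0.1,-40,0,0,0,0,0],[0.1,0,0,0,0,0,0],[0.1,0,0,0,0,0,0]]}}

```text
clock: 26.3
eef_pos: [0.5024, 0.0921, 0.3685]
tool_rot: [0.707, 0.444, 0.55, 0.013]
contact_force: [-0.6, 0.5, -0.6]
gripper_width: 0.042
```

```bash
python3 - <<'E'
from h import *
for n in("side","top"):
    im=viewer.capture(n); cv2.imwrite(f"pics/{n}16.png",im[:,:,::-1])
T=cur();print(tf(T));st=bot.read_state();print(st['gripper_width'],T[:3,:3].T@st['contact_force'])
s=cv2.imread('pics/side16.png');t=cv2.imread('pics/top16.png')
g=lambda a:np.clip(a.astype(float)*1.8,0,255).astype(np.uint8)
cv2.imwrite('pics/d.png',g(np.hstack([cv2.resize(s[110:160,265:315],None,fx=8,fy=8,interpolation=cv2.INTER_CUBIC),cv2.resize(t[210:260,185:235],None,fx=8,fy=8,interpolation=cv2.INTER_CUBIC)])))
for z in(0,.003,.023):print(z,proj('side',MOUTH+z*ZT),proj('top',MOUTH+z*ZT))
E
```

```text
('tube xyz mm', array([-1.11,  1.27, 92.95]), 'axis tilt deg x,y', array([-0.08,  0.11]))
0.042154407219178895 [0.57975074 0.35431483 0.01398109]
0 [288.5328766  134.07320228] [210.1396561  233.01774789]
0.003 [288.17051189 133.38047775] [210.64754373 233.58010094]
0.023 [285.70606912 128.66929866] [214.12290665 237.42539957]
```

View pics/d.png

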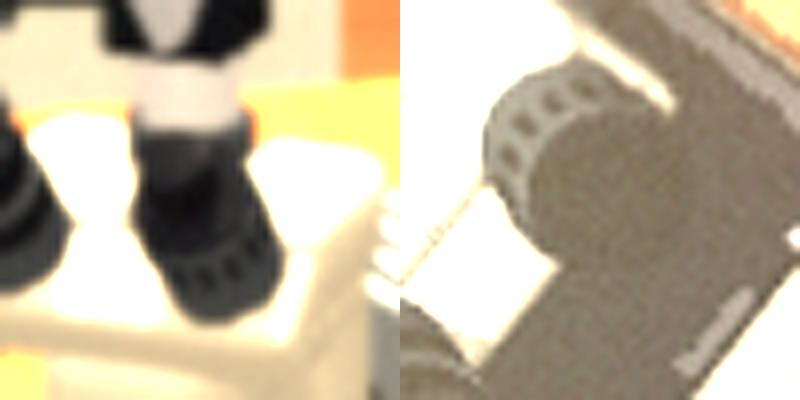

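```bash
python3 - <<'E'
from h import *
ims=[]
for k in(4,16):
    s=cv2.imread(f'pics/side{k}.png');t=cv2.imread(f'pics/top{k}.png')
    a=cv2.resize(s[115:155,268:308],None,fx=9,fy=9,interpolation=cv2.INTER_CUBIC).astype(float)
    b=cv2.resize(t[212:252,190:230],None,fx=9,fy=9,interpolation=cv2.INTER_CUBIC).astype(float)
    a=np.clip(a*3,0,255);b=np.clip((b-50)*3,0,255)
    ims.append(np.hstack([a,b]))
o=cv2.resize(np.vstack(ims).astype(np.uint8),(600,600));cv2.imwrite('pics/f.png',o)
E
```

```text
(no output)
```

View pics/f.png

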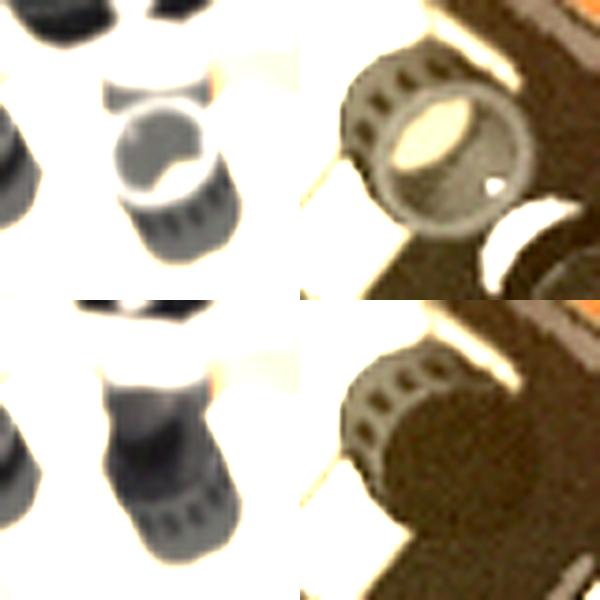

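Request:
{"op": "arm_command", "data": {"commands": [[1,0,1.1,1.3,0,0,0],[1,15,0,0,0,0,0],[1,20,0,0,0,0,0],[1,0,0,0,0,0,0],[1,0,0,0,0,0,0]], "newtons": 20}}

```text
clock: 27.02
eef_pos: [0.5178, 0.1102, 0.3425]
tool_rot: [0.707, 0.444, 0.55, 0.013]
contact_force: [0.3, 0.9, 0.5]
gripper_width: 0.0004
```

Request:
{"op": "arm_command", "data": {"commands": [[1,15,0,0,0,0,0],[1,8,0,0,0,0,0],[1,0,0,0,0,0,0],[1,0,0,0,0,0,0],[1,0,0,0,0,0,0]]}}

```text
clock: 27.65
eef_pos: [0.5271, 0.1213, 0.3254]
tool_rot: [0.707, 0.444, 0.55, 0.013]
contact_force: [0.8, -0.2, 0.5]
gripper_width: 0.0007
```

```bash
python3 - <<'E'
from h import *
T=cur();print(tf(T));st=bot.read_state();print(st['gripper_width'],T[:3,:3].T@st['contact_force'])
E
```

```text
('tube xyz mm', array([ 0.93, -0.93, 36.34]), 'axis tilt deg x,y', array([-0.03, -0.04]))
0.0007279617622202951 [-0.11180157  0.57560422  0.73862464]
```

Request:
{"op": "arm_command", "data": {"commands": [[1,4,-0.9,-0.9,0,0,0],[1,4,0,0,0,0,0],[1,2,0,0,0,0,0],[1,0,0,0,0,0,0],[1,0,0,0,0,0,0]]}}

```text
clock: 28.28
eef_pos: [0.5298, 0.1266, 0.3169]
tool_rot: [0.707, 0.444, 0.55, 0.013]
contact_force: [0.7, 0.4, -0.1]
gripper_width: 0.0003
```

Request:
{"op": "arm_command", "data": {"commands": [[1,0.7,0,0,0,0,0],[1,0.7,0,0,0,0,0],[1,0,0,0,0,0,0],[1,0,0,0,0,0,0],[1,0,0,0,0,0,0]]}}

```text
clock: 28.9
eef_pos: [0.5303, 0.1273, 0.3158]
tool_rot: [0.707, 0.444, 0.55, 0.013]
contact_force: [0.0, 0.2, -0.8]
gripper_width: 0.0005
```

```bash
python3 - <<'E'
from h import *
T=cur();print(tf(T));st=bot.read_state();print(st['gripper_width'],T[:3,:3].T@st['contact_force'])
E
```

```text
('tube xyz mm', array([-0.19,  0.18, 24.66]), 'axis tilt deg x,y', array([-0.04, -0.  ]))
0.00045014503540169974 [ 0.71674621 -0.37729008 -0.07356233]
```

Request:
{"op": "arm_command", "data": {"commands": [[1,0.7,0,0,0,0,0],[1,0.6,0,0,0,0,0],[1,0,0,0,0,0,0],[1,0,0,0,0,0,0],[1,0,0,0,0,0,0]]}}

```text
clock: 29.52
eef_pos: [0.5308, 0.1279, 0.3147]
tool_rot: [0.707, 0.444, 0.55, 0.013]
contact_force: [-0.3, -0.4, 0.2]
gripper_width: 0.0003
```

Request:
{"op": "arm_command", "data": {"commands": [[1,0.7,0,0,0,0,0],[1,0.6,0,0,0,0,0],[1,0,0,0,0,0,0],[1,0,0,0,0,0,0],[1,0,0,0,0,0,0]]}}

```text
clock: 30.15
eef_pos: [0.5311, 0.1281, 0.3146]
tool_rot: [0.708, 0.443, 0.55, 0.013]
contact_force: [-6.9, -4.5, 5.1]
gripper_width: 0.0006
```

```bash
python3 - <<'E'
from h import *
T=cur();print(tf(T));st=bot.read_state();print(st['gripper_width'],T[:3,:3].T@st['contact_force'])
E
```

```text
('tube xyz mm', array([-0.06,  0.12, 23.09]), 'axis tilt deg x,y', array([-0.1 , -0.02]))
0.000574238356198268 [-8.88162422 -2.70544986 -2.64930524]
```

Request:
{"op": "arm_command", "data": {"commands": [[1,0.6,0,0,0,0,0],[1,0.6,0,0,0,0,0],[1,0,0,0,0,0,0],[1,0,0,0,0,0,0],[1,0,0,0,0,0,0]]}}

```text
clock: 30.78
eef_pos: [0.5312, 0.1281, 0.3146]
tool_rot: [0.708, 0.443, 0.55, 0.013]
contact_force: [-13.1, -9.4, 10.0]
gripper_width: 0.0
```

```bash
python3 - <<'E'
from h import *
T=cur();print(tf(T));st=bot.read_state();print(st['gripper_width'],T[:3,:3].T@st['contact_force'])
E
```

```text
('tube xyz mm', array([-1.000e-02,  2.000e-02,  2.302e+01]), 'axis tilt deg x,y', array([-0.16, -0.04]))
4.62391410152057e-05 [-17.59761936  -5.5083491   -4.59141159]
```

Hard stop at 23.0 mm under 18 N, which is exactly the height of flange plus knob, so the plug is home. Retreating for a final look.

Request:
{"op": "arm_command", "data": {"commands": [[1,-4,0,0,0,0,0],[1,-15,0,0,0,0,0],[1,-30,0,0,0,0,0],[1,-50,0,0,0,0,0],[1,-50,0,0,0,0,0]]}}

```text
clock: 31.4
eef_pos: [0.472, 0.0532, 0.4284]
tool_rot: [0.707, 0.444, 0.55, 0.013]
contact_force: [0.7, -0.7, 0.3]
gripper_width: 0.0006
```

Request:
{"op": "arm_command", "data": {"commands": [[1,0,0,0,0,0,0],[1,0,0,0,0,0,0],[1,0,0,0,0,0,0],[1,0,0,0,0,0,0],[1,0,0,0,0,0,0]]}}

```text
clock: 32.02
eef_pos: [0.4729, 0.0543, 0.4263]
tool_rot: [0.707, 0.444, 0.551, 0.013]
contact_force: [0.0, -0.2, -0.1]
gripper_width: 0.0003
```

```bash
python3 - <<'E'
from h import *
for n in("side","top"):
    im=viewer.capture(n); cv2.imwrite(f"pics/{n}17.png",im[:,:,::-1])
st=bot.read_state();print(st['clock'],st['contact_force'])
s=cv2.imread('pics/side17.png');t=cv2.imread('pics/top17.png')
cv2.imwrite('pics/g.png',cv2.resize(np.hstack([s,t]),(800,250)))
c=lambda a:cv2.resize(a,(400,400),interpolation=cv2.INTER_CUBIC)
cv2.imwrite('pics/d.png',np.hstack([np.clip(c(s[110:160,265:315]).astype(float)*2,0,255).astype(np.uint8),c(s[290:390,250:350])]))
print(proj('side',[.4616,-.2854,.036]),proj('side',[.4616,-.2854,.07]))
E
```

```text
32.125 [-0.95601     0.11563313 -0.26328521]
[308.58066903 358.06559234] [308.46776304 343.9953737 ]
```

View pics/d.png

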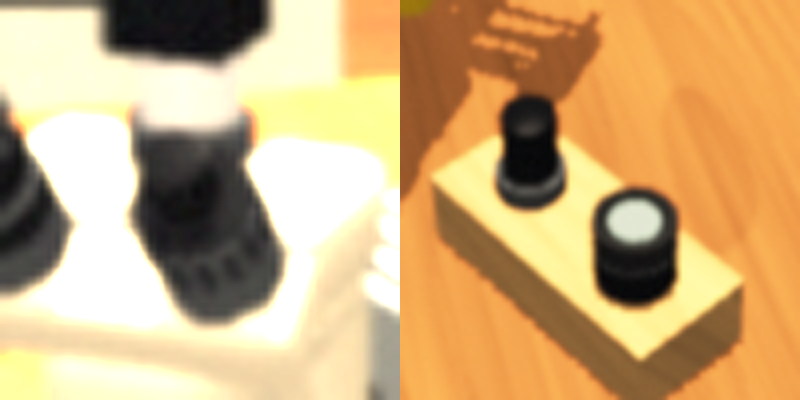

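View pics/g.png

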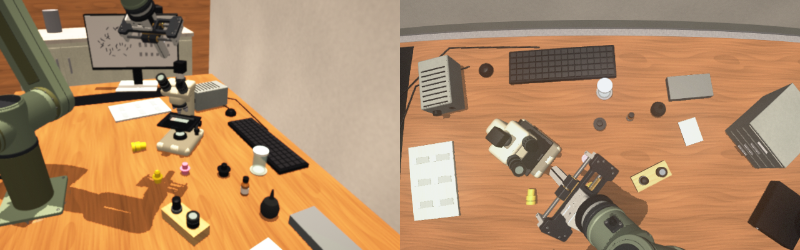

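View pics/top17.png

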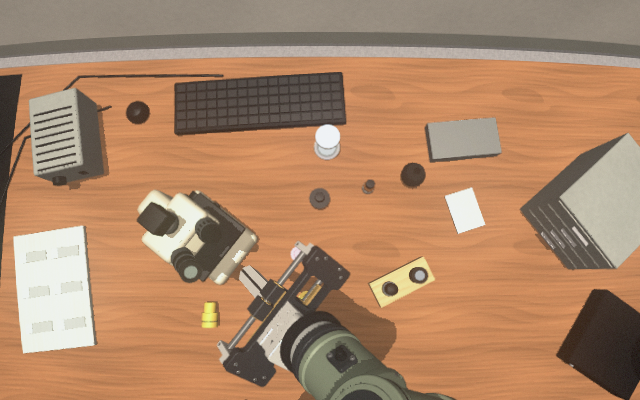

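```bash
python3 - <<'E'
from h import *
def b(n,box,lo):
    im=cv2.imread(f'pics/{n}17.png');u,v,w,h=box;c=im[v:v+h,u:u+w]
    m=cv2.inRange(c,np.array([lo]*3),np.array([255]*3));k,l,st,ce=cv2.connectedComponentsWithStats(m);i=1+np.argmax(st[1:,4]);print(ce[i]+[u,v],st[i]);return ce[i]+[u,v]
p=b('side',(300,338,18,15),130);q=b('top',(412,268,14,14),110)
print(tri(p,q),onz('top',*q,.066))
E
```

```text
[308.11607143 344.8125    ] [  2   2  13  11 112]
[419.5 275. ] [ 3  2 10 11 82]
(array([ 0.46104455, -0.28617919,  0.06902827]), np.float64(0.0005971677367936048)) [ 0.4612776  -0.28698504  0.066     ]
```

```bash
python3 - <<'E'
from plant import bot
print(bot.close_job())
E
```

```text
the job is handed in; nothing more can be done
None
```

The right eyepiece now stands in the block's empty well and the small black plug closes the open tube. I handed the job in at about 32 s of the 58 s allowed; no verdict was reported.

- **Eyepiece:** I set it down with about 8 N at the wrist. The last pictures show it upright. Its lens measured (0.461, -0.286, 0.069) m from the two views, about 1 mm sideways from the well's centre. The lens sits 3 mm higher than the 66 mm expected for a fully home eyepiece. That gap is roughly the camera error, and the hard contact on lowering points to it being home.
- **Plug:** I pressed it in by the knob with about 15 N along the tube axis, well under 60 N. I then let go and pushed it again with the closed fingertips. It stopped hard at 23.0 mm above the mouth under 18 N, which matches the flange and knob height (3 + 20 mm).
- **Rest of the table:** the top view after the work shows the bystanders where they were, judged by eye rather than measured. Nothing was touching the gripper.

**Disagreements:**
- My first estimate of the tube mouth was about 1 to 1.5 mm off. I corrected it from the view of the open mouth before putting the plug in.
- One enlarged top view of the plug hinted at a gap of 1 to 3 mm, but the fingertip push did not bear that out.

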